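# Garnish the boxed dessert with chestnuts from a shaker

### The arm

A 6-joint arm with a two-finger parallel gripper is mounted at the origin on the work surface. World frame = base frame: x ahead of the robot, y to its left, z up, the work surface at z = 0. Lengths are in m, angles in rad, forces in N, time in s.
With the tool pointing down it reaches from about 0.375 to 0.975 m from the base axis. Payload 3.8 kg.
Tool frame: the origin (TCP) lies between the finger pads; the fingertips stand 19 mm ahead of it and the grasp point (between the pads) is the TCP (r.tip_extent is the distance from the TCP to the fingertips, in m); z points along the fingers, y is the line along which they close (so a half turn about z gives the same grasp; the last joint's range is limited). The gripper opens to 85 mm and grips with 20 to 120 N. Pads are 22 mm wide; open, the fingers measure 114 mm over their backs; the gripper's body (76 mm by 85 mm) begins 54 mm behind the grasp point. The pads swing forward as they close: fully open they stand 13 mm farther back than shut.
Start: joints at [1.151, 0.264, 1.604, -0, 1.274, -0.037], TCP at [0.252, 0.626, 0.25] pointing down, gripper open.
Joint ranges: [-2.63, 2.63], [-0.94, 2.18], [0.31, 2.57], [-1.31, 4.45], [0, 2.66], [-2.55, 2.55]. Speed limits (rad/s): [2.57, 2.57, 3.14, 3.14, 3.14, 3.14].

### API

Orientations are given as a unit quaternion [x, y, z, w].
In Python, from workcell import observe, grab_frame, camera_info, r gives the robot as it stands.
- The arm moves only by the tool play_rows, never from a script. Its argument "targets" is a list of rows, each a list of 7 numbers: the shift along the tool's x, y, z in cm, then the turn, a rotation vector about the tool's x, y, z in degrees, then the finger opening in cm, from 0 to 8.54. A call has 1 to 12 rows; each row is the pose to reach, as a shift and turn from the pose commanded when the call began, along the tool's axes at that moment; what a row does not reach only later rows make up. A row lasts 1/10 s, in which the tool goes at most 50 mm and 8.59 degrees, less where a joint would pass 70% of its speed; a pose out of reach is approached as far as the arm can. A call with a gripper value outside its range is refused whole. The fingers move at their own pace and stop on an object; "squeeze" is the grip in N (left out, the last holds). Time passes only in rows, so rows that repeat a pose let the fingers close. It gives the time, the measured TCP pose, the force, the opening and the grip force at its end, in the units of the state.
- observe(): the state, without advancing time (a new reading comes with each control period).
- grab_frame(name): name is "scene" or "top" or "wrist"; returns (picture, depth): 480x640x3 uint8, red, green, blue; 480x640 float32, m along the optical axis (not along the pixel's ray), 0 where there is no reading.
- camera_info(name): a dict with "K" (3x3 intrinsics, pixels), "k1" (the pictures are not rectified: a ray, as slopes to the right and down, at radius r is drawn at 1 + k1 r^2 times it, then the intrinsics apply), "extrinsics" (4x4, takes a point from world to camera coordinates); the wrist camera has in their place "T_tool_cam" (4x4, takes a point from camera to tool coordinates, whose origin is the TCP and whose axes are the flange's). Camera axes: x right, y up, looking along -z (the intrinsics and any distortion apply to the point x, -y, -z); pixel columns grow to the right and rows downward; lengths in m; the calibration is good to about 2 mm. A picture is of the moment at which its call begins: read the wrist's pose just before it. camera_info takes no time and is no camera call.
- r.hand_in(): hands the job in; it is judged then, once.
The state is a dict: "time": time; "joints": joint angles; "joint_velocities": joint speeds; "joint_efforts": joint torques, N m; "tool_pos": TCP position; "tcp_rot": TCP orientation; "force": force on the tool from outside, world axes, zero at the start; "ft_torque": the same for the moment, N m; "finger_gap": finger opening in m; "gripper_force": force on a finger pad.
Only numpy, scipy, OpenCV 4.12 (cv2) and the standard library are available. Lean on these libraries where they do the work, as an engineer would, in place of code of your own. Each camera call takes 0.05 s, during which the arm holds its last target. There are 200 camera calls.

### The job

Roll the rolling pin away from you along the green board, without lifting it, until it lies stopped on the white line and does not overrun it; then lift the lid off the three-compartment wooden box and lay it flat on the near part of the board that the pin has freed. Then pick up the shaker, tip its mouth down over the box and shake all the chestnuts out evenly, every one inside the box and at least two in each compartment (any that goes astray may be put right by hand); stand the empty shaker back upright in the middle of its cork coaster, and close the box again with the lid flat and square on it. Leave the sauce bottle and the red tub alone.

Things in the scene. Friction and masses are not known exactly. Their poses are not given: they have to be found in the camera images.
- board: green plastic chopping board, 300 x 300 mm and 15 mm thick, fixed, lying flat on the worktop. Origin: centre of its underside; its x axis points away from the robot (within 0.12 rad), its y axis along the white line, z up
- mark (a point): middle of the straight white line painted across the board's upper face (15 mm up), 90 mm beyond the board's centre; same axes as the board, the line runs along y. It is 6 mm wide and longer than the pin. The pin's axis must stop over it within 15 mm, parallel within 0.15 rad; over 35 mm past it is an overrun
- pin: plain smooth wooden rolling pin, dusted with flour (slippery), a cylinder of 44 mm diameter, 200 mm long, about 0.22 kg, loose on the near half of the board, roughly parallel to the line. Origin: its middle, on the axis; y runs along the cylinder, x and z turn as it rolls. Pushed slowly (under 5 cm/s) it stops within a few mm; flicked, it rolls off
- tray: shallow open wooden box (the target), 130 (x) x 240 (y) mm outside, 52 high, walls, floor and dividers 5 mm thick, fixed. Two full-height dividers make three equal compartments along y, each 73 mm (y) by 120 mm (x), centred at y = -78, 0 and +78 mm. Origin: centre of its underside, z up. The lid lies on it at the start
- lid: flat loose wooden lid, 134 x 244 x 6 mm, about 0.22 kg, lying on the box's rim without catch. Origin: centre of its underside, z up, long side along its y. On its middle an upright black bar handle, 60 mm long along y, 14 mm thick along x, rising from 6 to 45 mm above the origin
- coaster: round flat cork coaster, 160 mm diameter, 3 mm thick, fixed; the shaker stands on it. Origin: centre of its underside
- shaker: loose shaker: a flat aluminium tube 140 mm long (x), 58 wide (y), 36 high, walls 3 mm, clear top, about 0.18 kg, lying level on its underside with the chestnuts inside, mouth at the -x end. Origin: centre of its underside, z up. Held level it keeps them in; tipped mouth down 10-20 degrees and shaken by sideways strokes of 30 mm it lets out about one a stroke; from 30 degrees they come in a rush
- shaker_handle (a point): middle of the shaker's handle, 55 mm above its origin, same axes: an upright black bar on the clear top, 44 mm long along x, 14 mm thick along y, rising from 36 to 75 mm above the origin
- shaker_mouth (a point): centre of the shaker's mouth, 70 mm from its origin along -x and 18 mm up, same axes: an opening 39 mm wide (y) and 30 mm high (z), with shoulders on both sides (inner width behind it 52 mm); the other end is closed
- sauce: amber sauce bottle, 56 mm diameter, 130 mm high, beyond the work; leave alone. Origin: centre of its underside
- tub: red closed tub, 90 x 110 x 60 mm, beyond the work; leave alone. Origin: centre of its underside
- nut1: whole glazed chestnut, brown, rigid, 24 mm diameter by 20 mm high with a small flat base, 11 g; loose, in the shaker at the start (may be absent). Origin: its centre
- nut2: whole glazed chestnut, brown, rigid, 24 mm diameter by 20 mm high with a small flat base, 11 g; loose, in the shaker at the start (may be absent). Origin: its centre
- nut3: whole glazed chestnut, brown, rigid, 24 mm diameter by 20 mm high with a small flat base, 11 g; loose, in the shaker at the start (may be absent). Origin: its centre
- nut4: whole glazed chestnut, brown, rigid, 24 mm diameter by 20 mm high with a small flat base, 11 g; loose, in the shaker at the start (may be absent). Origin: its centre
- nut5: whole glazed chestnut, brown, rigid, 24 mm diameter by 20 mm high with a small flat base, 11 g; loose, in the shaker at the start (may be absent). Origin: its centre
- nut6: whole glazed chestnut, brown, rigid, 24 mm diameter by 20 mm high with a small flat base, 11 g; loose, in the shaker at the start (may be absent). Origin: its centre
- nut7: whole glazed chestnut, brown, rigid, 24 mm diameter by 20 mm high with a small flat base, 11 g; loose, in the shaker at the start (may be absent). Origin: its centre
- nut8: whole glazed chestnut, brown, rigid, 24 mm diameter by 20 mm high with a small flat base, 11 g; loose, in the shaker at the start (may be absent). Origin: its centre
- nut9: whole glazed chestnut, brown, rigid, 24 mm diameter by 20 mm high with a small flat base, 11 g; loose, in the shaker at the start (may be absent). Origin: its centre

How it is judged:
By the outcome, as a careful person would: the job done as asked, in the order asked, and still so for the second after the job is handed in, with the robot touching nothing.
Of nut1, nut2, nut3, nut4, nut5, nut6, nut7, nut8, nut9 only 7 to 9 are there at a start; the rules pass over those that are not, and their reading is None.
At some moment in a run one of shaker, lid may be knocked a few centimetres aside while the robot is not near it.
Once in a run the grip may slacken for a moment while it holds something.
It also fails if it takes over 210 s, if anything falls off the work surface, if the arm or the gripper's body presses on something with over 40 N, if the wrist force passes 120 N, or if a joint passes its speed limit or range.

## Working session

There is one attempt and no reset: what is moved stays moved. The work goes in short steps, Python scripts to look and compute and a tool call to move; the robot and the scene stay as the last step left them, time stands still between calls to the robot, and variables do not carry over. Pictures are saved under pics/ and viewed, at most 14 in all, crops included, and the job is handed in when it is done.

Besides the shell and the picture viewer there is one more tool, called as name([rows], argument=value, ...), one row to a line, values as JSON. play_rows: Moves the arm, as the interface text tells. Its arguments: {"type":"object","properties":{"targets":{"type":"array"},"squeeze":{"type":"number"}},"required":["targets"]}

```bash
mkdir -p pics; ls; cat > h.py <<'E'
import numpy as np, cv2
from scipy.spatial.transform import Rotation as R
from workcell import observe, grab_frame, camera_info, r
def cam(name, st=None):
    ci=camera_info(name); K=np.array(ci["K"]); k1=ci["k1"]
    if name=="wrist":
        st=st or observe(); T=np.eye(4); T[:3,:3]=R.from_quat(st["tcp_rot"]).as_matrix(); T[:3,3]=st["tool_pos"]
        W=T@np.array(ci["T_tool_cam"])
    else: W=np.linalg.inv(np.array(ci["extrinsics"]))
    return K,k1,W
def slopes(uv,K,k1):
    uv=np.atleast_2d(np.asarray(uv,float)); d=np.c_[(uv[:,0]-K[0,2])/K[0,0],(uv[:,1]-K[1,2])/K[1,1]]
    s=d.copy()
    for _ in range(8): s=d/(1+k1*(s**2).sum(1,keepdims=True))
    return s
def plane(c,uv,z):
    K,k1,W=c; s=slopes(uv,K,k1); d=np.c_[s[:,0],-s[:,1],-np.ones(len(s))]@W[:3,:3].T
    o=W[:3,3]; t=(z-o[2])/d[:,2]; return o+d*t[:,None]
def pts(c,uv,dep):
    K,k1,W=c; s=slopes(uv,K,k1); dep=np.asarray(dep)[:,None]
    return (np.c_[s[:,0],-s[:,1],-np.ones(len(s))]*dep)@W[:3,:3].T+W[:3,3]
def cloud(c,depth,mask=None):
    m=depth>0
    if mask is not None: m&=mask
    v,u=np.nonzero(m); return pts(c,np.c_[u,v],depth[v,u]),u,v
def snap(name,fn=None):
    st=observe(); img,d=grab_frame(name); c=cam(name,st)
    if fn: cv2.imwrite("pics/"+fn,cv2.cvtColor(img,cv2.COLOR_RGB2BGR))
    return img,d,c
def tool(p):  # world point -> current tool coords, cm
    st=observe(); return 100*(R.from_quat(st["tcp_rot"]).as_matrix().T@(np.asarray(p)-st["tool_pos"]))
E
python3 - <<'E'
from h import *
st=observe(); print(st); print(R.from_quat(st["tcp_rot"]).as_matrix().round(3))
for n in("scene","top"):
    i,d,c=snap(n,n+"1.png"); np.savez(n+"1.npz",i=i,d=d); print(n,c[2].round(3).tolist(),c[0].tolist(),c[1])
print(camera_info("wrist"))
E
```

```text
pics
{'time': 0.0, 'joints': array([ 1.15111916e+00,  2.64762613e-01,  1.60535406e+00,  2.38685288e-06,
        1.27366796e+00, -3.69099388e-02]), 'joint_velocities': array([ 0.00044487, -0.00027287, -0.00140508,  0.00075872,  0.00081547,
        0.0006032 ]), 'joint_efforts': array([ 5.22842493e-04, -5.15085983e+01, -3.67333603e+01, -1.72167743e-04,
        1.25973884e-02, -5.12116088e-06]), 'tool_pos': array([0.25183983, 0.62553998, 0.24896635]), 'tcp_rot': array([ 1.90217656e-01,  9.81741332e-01, -1.06729589e-03, -2.49151014e-04]), 'force': array([-0.67653879,  0.22337853, -0.54173333]), 'ft_torque': array([ 0.014398  , -0.00582229, -0.05658395]), 'gripper_force': 0.0, 'finger_gap': 0.0853375517874537}
[[-0.928  0.373 -0.001]
 [ 0.373  0.928 -0.002]
 [ 0.    -0.002 -1.   ]]
scene [[-0.693, -0.392, 0.605, 1.26], [0.721, -0.397, 0.568, 0.484], [0.018, 0.83, 0.558, 0.659], [0.0, 0.0, 0.0, 1.0]] [[551.2375090722235, 0.0, 322.6536739104858], [0.0, 551.2375090722235, 254.0092207392084], [0.0, 0.0, 1.0]] -0.03914719979797895
top [[-0.001, 0.981, -0.194, 0.454], [-1.0, 0.0, 0.008, -0.085], [0.008, 0.194, 0.981, 1.021], [0.0, 0.0, 0.0, 1.0]] [[493.4244495713706, 0.0, 315.2981750143453], [0.0, 493.4244495713706, 244.58088829322452], [0.0, 0.0, 1.0]] -0.10449187565355791
{'K': array([[343.44670523,   0.        , 317.69538683],
       [  0.        , 343.44670523, 237.70694976],
       [  0.        ,   0.        ,   1.        ]]), 'k1': -0.051518461647183544, 'T_tool_cam': array([[ 4.05176947e-04,  9.60402886e-01,  2.78614665e-01,
         7.14455252e-02],
       [ 9.99999062e-01, -7.53754939e-04,  1.14398807e-03,
        -3.74241184e-04],
       [ 1.30869662e-03,  2.78613940e-01, -9.60402291e-01,
        -1.24215374e-01],
       [ 0.00000000e+00,  0.00000000e+00,  0.00000000e+00,
         1.00000000e+00]])}
```

View pics/top1.png

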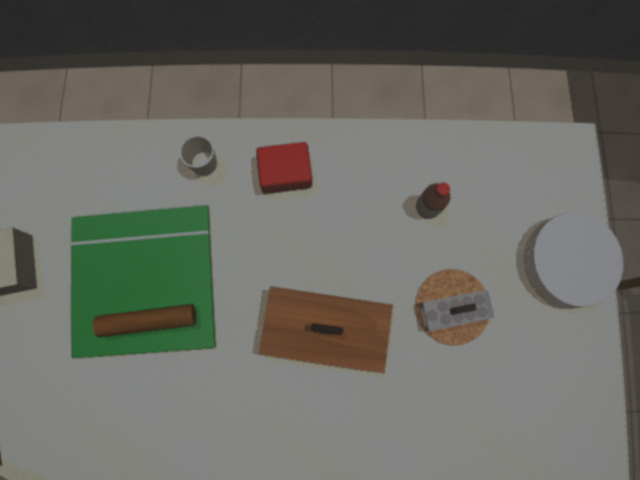

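View pics/scene1.png

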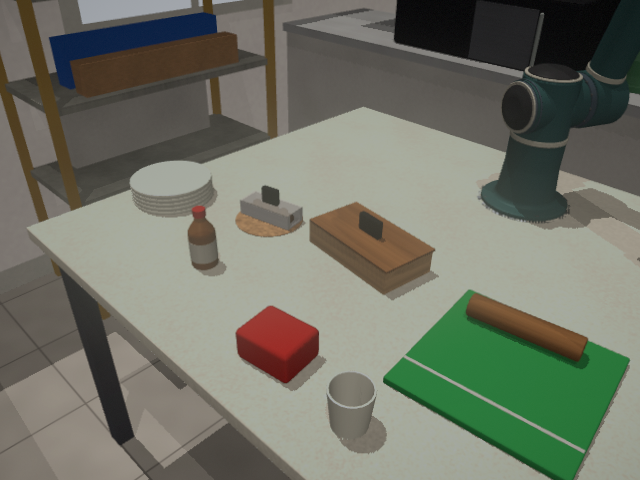

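The top view shows the board on the left with its corners near (72,216)–(213,348). The pin is at (145,320), the white line at row 238, the lid at (326,330) with its handle at (327,328), and the shaker on the coaster at (458,310). The tub and the bottle sit farther off.

```bash
python3 - <<'E'
from h import *
z=np.load("top1.npz"); i,d=z["i"],z["d"]; c=cam("top")
hsv=cv2.cvtColor(i,cv2.COLOR_RGB2HSV); H,S,V=[hsv[...,k].astype(int) for k in range(3)]
P=np.zeros((480,640,3)); p,u,v=cloud(c,d); P[v,u]=p
def big(m,box):
    b=np.zeros_like(m); x0,y0,x1,y1=box; b[y0:y1,x0:x1]=1; m=(m&b).astype(np.uint8)
    n,l,s,_=cv2.connectedComponentsWithStats(m); k=1+np.argmax(s[1:,4]); return l==k
def rect(m,zp,nm):
    vv,uu=np.nonzero(m); q=plane(c,np.c_[uu,vv],zp)[:,:2]
    (cx,cy),(w,h),a=cv2.minAreaRect((q*1000).astype(np.float32)); 
    e=np.cov((q-q.mean(0)).T); ew,ev=np.linalg.eigh(e); ax=ev[:,1]
    print(nm,"c",round(cx,1),round(cy,1),"size",round(w,1),round(h,1),"a",round(a,2),"long axis deg",round(np.degrees(np.arctan2(ax[1],ax[0])),2),"mean",(q.mean(0)*1000).round(1),"dz",np.median(P[...,2][m]).round(4))
    return q
g=(H>45)&(H<80)&(S>120)&(V>50); 
gb=big(g,(40,180,240,380)); gb=cv2.morphologyEx(gb.astype(np.uint8),cv2.MORPH_CLOSE,np.ones((5,5)))>0
rect(gb,.015,"board")
box=gb.copy(); hull=np.zeros((480,640),np.uint8); cn,_=cv2.findContours(gb.astype(np.uint8),0,2); cv2.fillConvexPoly(hull,cv2.convexHull(max(cn,key=len)),1)
rect(big((hull>0)&(S<110)&(V>100),(60,220,220,260)),.015,"line")
pin=big((hull>0)&(H<20)&(S>100),(60,250,220,350)); rect(pin,.037,"pin")
lid=big((H<20)&(S>80),(250,280,400,380)); lid=cv2.morphologyEx(lid.astype(np.uint8),cv2.MORPH_CLOSE,np.ones((21,21)))>0
rect(lid&(P[...,2]>.045),.058,"lid")
hd=big((V<60),(300,310,350,345)); rect(hd&(P[...,2]>.08),.097,"lidhandle")
hs=big((V<70),(440,295,485,325)); rect(hs&(P[...,2]>.06),.078,"shakerhandle")
co=big((H<22)&(S>70),(405,260,500,355)); rect(co,.003,"coaster")
sh=np.zeros_like(co); sh[280:340,410:500]=1; sh&=(P[...,2]>.025); rect(big(sh,(405,270,505,350)),.039,"shaker")
E
```

```text
board c 546.6 267.9 size 231.8 294.8 a 4.94 long axis deg 95.69 mean [553.1 268.1] dz 0.0146
line c 664.5 257.7 size 6.4 0.0 a 89.97 long axis deg 89.97 mean [664.5 257.7] dz 0.0159
pin c 493.7 251.5 size 39.3 204.0 a 7.61 long axis deg 97.47 mean [493.8 250.6] dz 0.0558
lid c 477.8 -112.7 size 242.6 131.8 a 81.38 long axis deg 81.37 mean [ 477.1 -112.8] dz 0.0574
lidhandle c 477.2 -112.7 size 58.1 13.3 a 81.23 long axis deg 81.59 mean [ 477.3 -112.3] dz 0.0958
shakerhandle c 514.9 -377.4 size 12.7 47.1 a 10.39 long axis deg 100.01 mean [ 514.8 -377.5] dz 0.0767
coaster c 524.1 -373.2 size 156.0 149.0 a 3.72 long axis deg -171.46 mean [ 529.8 -372.9] dz 0.002
shaker c 514.6 -379.6 size 59.1 142.9 a 11.14 long axis deg 100.32 mean [ 515.1 -380.3] dz 0.0383
```

```bash
cat >> h.py <<'E'
def row(p,ydeg,st=None,tilt=None):
    """row (cm,deg) from the present pose to tool-down at p with tool y along ydeg; tilt = extra rotvec(deg, world)"""
    st=st or observe(); M=R.from_quat(st["tcp_rot"]); a=np.radians(ydeg)
    y=np.array([np.cos(a),np.sin(a),0]); zt=np.array([0,0,-1.]); x=np.cross(y,zt)
    T=R.from_matrix(np.c_[x,y,zt])
    if tilt is not None: T=R.from_rotvec(np.radians(tilt))*T
    return (np.r_[M.inv().apply(np.asarray(p)-st["tool_pos"])*100,np.degrees((M.inv()*T).as_rotvec())]).round(2)
E
python3 - <<'E'
from h import *
print(r.tip_extent); print(row([.446,.244,.12],97.3)); print(row([.446,.244,.038],97.3))
z=np.load("top1.npz"); i,d=z["i"],z["d"]; c=cam("top")
# white line ends & board corners by column profile
for u in (80,100,120,140,160,180,200):
    col=i[225:260,u].astype(int); w=col.min(1)**2; w=np.where(col.min(1)>80,col.min(1),0); v=225+(np.arange(35)*w).sum()/max(w.sum(),1); print(u,round(v,1),plane(c,[[u,v]],.015)[0].round(4))
E
```

```text
0.019
[-32.26 -28.12  12.96  -0.11  -0.04 -29.23]
[-32.26 -28.1   21.16  -0.11  -0.04 -29.23]
80 242.5 [0.657  0.4069 0.015 ]
100 240.6 [0.6612 0.3629 0.015 ]
120 239.0 [0.6646 0.3194 0.015 ]
140 237.5 [0.6679 0.2762 0.015 ]
160 235.5 [0.672  0.2335 0.015 ]
180 233.6 [0.6761 0.191  0.015 ]
200 232.4 [0.6786 0.1487 0.015 ]
```

play_rows([
  [-32.3,-28.1,8,0,0,-29.2,8.5],
  [-32.3,-28.1,8,0,0,-29.2,8.5],
  [-32.3,-28.1,8,0,0,-29.2,8.5],
  [-32.3,-28.1,8,0,0,-29.2,8.5],
  [-32.3,-28.1,8,0,0,-29.2,8.5],
  [-32.3,-28.1,8,0,0,-29.2,8.5],
  [-32.3,-28.1,8,0,0,-29.2,8.5],
  [-32.3,-28.1,8,0,0,-29.2,8.5],
  [-32.3,-28.1,8,0,0,-29.2,8.5],
  [-32.3,-28.1,8,0,0,-29.2,8.5],
  [-32.3,-28.1,8,0,0,-29.2,8.5],
  [-32.3,-28.1,13,0,0,-29.2,8.5],
])

```text
time: 1.3
tool_pos: [0.4529, 0.2486, 0.1271]
tcp_rot: [-0.063, 0.998, 0.003, 0.008]
force: [1.9, -0.0, 0.2]
finger_gap: 0.0851
gripper_force: 0.0
```

play_rows([
  [0,0,3,0,0,0,8.5],
  [0,0,6,0,0,0,8.5],
  [0,0,7.2,0,0,0,8.5],
  [0,0,7.7,0,0,0,8.5],
  [0,0,8.2,0,0,0,8.5],
  [0,0,8.2,0,0,0,8.5],
])

```text
time: 1.9
tool_pos: [0.4474, 0.2456, 0.0391]
tcp_rot: [-0.064, 0.998, 0.0, 0.001]
force: [-0.2, 0.7, -0.2]
finger_gap: 0.0856
gripper_force: 0.0
```

play_rows([
  [-0.35,0,0,0,0,0,8.5],
  [-0.7,0,0,0,0,0,8.5],
  [-1.0,0,0,0,0,0,8.5],
  [-1.2,0,0,0,0,0,8.5],
  [-1.4,0,0,0,0,0,8.5],
  [-1.6,0,0,0,0,0,8.5],
  [-1.8,0,0,0,0,0,8.5],
  [-2.1,0,0,0,0,0,8.5],
  [-2.4,-0.05,0,0,0,0,8.5],
  [-2.7,-0.05,0,0,0,0,8.5],
  [-3.0,-0.1,0,0,0,0,8.5],
  [-3.3,-0.1,0,0,0,0,8.5],
])

```text
time: 3.1
tool_pos: [0.4799, 0.248, 0.0383]
tcp_rot: [-0.063, 0.998, -0.0, 0.0]
force: [-0.2, 0.4, -0.2]
finger_gap: 0.0852
gripper_force: 0.1
```

play_rows([
  [-0.35,0,0,0,0,0,8.5],
  [-0.7,0,0,0,0,0.2,8.5],
  [-1.05,0,0,0,0,0.3,8.5],
  [-1.4,0,0,0,0,0.4,8.5],
  [-1.75,0,0,0,0,0.5,8.5],
  [-2.1,0,0,0,0,0.6,8.5],
  [-2.45,-0.1,0,0,0,0.7,8.5],
  [-2.8,-0.1,0,0,0,0.8,8.5],
  [-3.15,-0.1,0,0,0,0.9,8.5],
  [-3.5,-0.1,0,0,0,1.0,8.5],
  [-3.85,-0.15,0,0,0,1.1,8.5],
  [-4.2,-0.2,0,0,0,1.2,8.5],
])

```text
time: 4.3
tool_pos: [0.5219, 0.2514, 0.0383]
tcp_rot: [-0.053, 0.999, -0.0, 0.0]
force: [-0.2, 0.2, -0.3]
finger_gap: 0.085
gripper_force: 0.1
```

play_rows([
  [-0.35,0,0,0,0,0,8.5],
  [-0.7,0,0,0,0,0.2,8.5],
  [-1.05,0,0,0,0,0.3,8.5],
  [-1.4,0,0,0,0,0.4,8.5],
  [-1.75,0,0,0,0,0.5,8.5],
  [-2.1,0,0,0,0,0.6,8.5],
  [-2.45,-0.1,0,0,0,0.7,8.5],
  [-2.8,-0.1,0,0,0,0.8,8.5],
  [-3.15,-0.1,0,0,0,0.9,8.5],
  [-3.5,-0.1,0,0,0,1.0,8.5],
  [-3.7,-0.15,0,0,0,1.1,8.5],
  [-3.85,-0.15,0,0,0,1.2,8.5],
])

```text
time: 5.5
tool_pos: [0.5603, 0.2539, 0.0383]
tcp_rot: [-0.042, 0.999, -0.0, 0.0]
force: [-0.7, 0.0, 0.0]
finger_gap: 0.0846
gripper_force: 0.0
```

Check where the pin is now.

```bash
cat >> h.py <<'E'
def pinpose():
    i,d,c=snap("top"); hsv=cv2.cvtColor(i,cv2.COLOR_RGB2HSV); H,S,V=[hsv[...,k].astype(int) for k in range(3)]
    m=np.zeros((480,640),np.uint8); m[190:360,60:225]=((H<20)&(S>100)&(V>40))[190:360,60:225]
    n,l,s,_=cv2.connectedComponentsWithStats(m)
    for k in range(1,n):
        if s[k,4]<150: continue
        v,u=np.nonzero(l==k); q=plane(c,np.c_[u,v],.037)[:,:2]*1000
        print("pin part",s[k,4],cv2.minAreaRect(q.astype(np.float32)))
    p,u,v=cloud(c,d); P=np.zeros((480,640,3)); P[v,u]=p
    mm=(m>0)&(P[...,2]>.05)&(P[...,2]<.066); q=P[mm][:,:2]*1000
    if len(q)>30: print("ridge",len(q),cv2.minAreaRect(q.astype(np.float32)),"median",np.median(q,0))
    return i
E
python3 - <<'E'
from h import *
i=pinpose(); cv2.imwrite("pics/p2.png",cv2.resize(cv2.cvtColor(i[170:390,40:260],cv2.COLOR_RGB2BGR),None,fx=2,fy=2))
E
```

```text
pin part 877 ((599.0022583007812, 221.35369873046875), (39.897281646728516, 116.6036605834961), 7.258101463317871)
ridge 776 ((599.2562866210938, 215.95046997070312), (35.60532760620117, 110.26272583007812), 6.593446731567383) median [600.64334258 206.67767118]
```

View pics/p2.png

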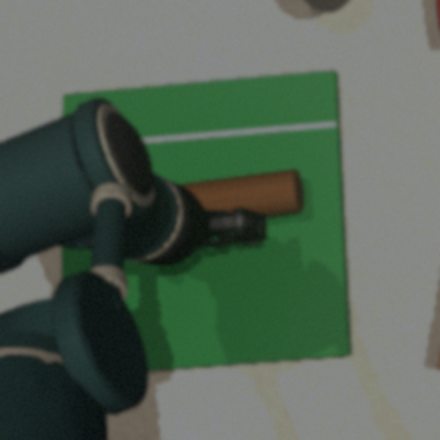

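The crop shows the pin ahead of the fingers, still short of the white line by about 75 mm and parallel to it.

play_rows([
  [-0.2,0,0,0,0,0,8.5],
  [-0.5,0,0,0,0,0,8.5],
  [-0.85,0,0,0,0,0,8.5],
  [-1.2,0,0,0,0,0,8.5],
  [-1.55,0,0,0,0,0,8.5],
  [-1.9,0,0,0,0,0,8.5],
  [-2.25,0,0,0,0,0,8.5],
  [-2.6,0,0,0,0,0,8.5],
  [-2.95,0,0,0,0,0,8.5],
  [-3.3,0,0,0,0,0,8.5],
  [-3.65,0,0,0,0,0,8.5],
  [-4.0,0,0,0,0,0,8.5],
])

```text
time: 6.75
tool_pos: [0.6001, 0.2573, 0.0383]
tcp_rot: [-0.042, 0.999, -0.0, -0.0]
force: [-0.0, -0.1, 0.7]
finger_gap: 0.0847
gripper_force: 0.1
```

play_rows([
  [-0.35,0,0,0,0,0,8.5],
  [-0.7,0,0,0,0,0,8.5],
  [-1.0,0,0,0,0,0,8.5],
  [-1.3,0,0,0,0,0,8.5],
  [-1.55,0,0,0,0,0,8.5],
  [-1.8,0,0,0,0,0,8.5],
  [-2.0,0,0,0,0,0,8.5],
  [-2.2,0,0,0,0,0,8.5],
  [-2.4,0,0,0,0,0,8.5],
  [-2.6,0,0,0,0,0,8.5],
  [-2.75,0,0,0,0,0,8.5],
  [-2.9,0,0,0,0,0,8.5],
])

```text
time: 7.95
tool_pos: [0.6289, 0.2598, 0.0383]
tcp_rot: [-0.042, 0.999, -0.0, -0.0]
force: [-0.3, 0.7, 0.8]
finger_gap: 0.0849
gripper_force: 0.1
```

play_rows([
  [-0.1,0,0,0,0,0,8.5],
  [-0.15,0,0,0,0,0,8.5],
  [-0.2,0,0,0,0,0,8.5],
  [-0.2,0,0,0,0,0,8.5],
  [0.3,0,0,0,0,0,8.5],
  [1,0,0,0,0,0,8.5],
  [2,0,0,0,0,0,8.5],
  [3,0,-2,0,0,0,8.5],
  [3,0,-6,0,0,0,8.5],
  [3,0,-11,0,0,0,8.5],
  [3,0,-15,0,0,0,8.5],
  [3,0,-18,0,0,0,8.5],
])

```text
time: 9.15
tool_pos: [0.5989, 0.2576, 0.2219]
tcp_rot: [-0.043, 0.999, 0.001, 0.002]
force: [0.4, 0.3, 0.4]
finger_gap: 0.085
gripper_force: 0.0
```

```bash
python3 - <<'E'
from h import *
pinpose(); print(row([.477,-.1125,.22],-8.6))
i,d,c=snap("wrist"); hsv=cv2.cvtColor(i,cv2.COLOR_RGB2HSV); H,S,V=[hsv[...,k].astype(int) for k in range(3)]
p,u,v=cloud(c,d); z=p[:,2]; k=(z>.05)&(z<.066)&(H[v,u]<20); q=p[k][:,:2]*1000
if k.sum(): print(cv2.minAreaRect(q.astype(np.float32)))
w=(S<90)&(V>90); k=w[v,u]&(abs(z-.015)<.006); print(k.sum()); q=p[k][:,:2]; print(np.median(q,0)); 
if k.sum(): print(cv2.minAreaRect((q*1000).astype(np.float32)))
cv2.imwrite("pics/w3.png",cv2.cvtColor(i,cv2.COLOR_RGB2BGR))
E
```

```text
pin part 946 ((666.7785034179688, 234.85031127929688), (40.35398864746094, 124.6176986694336), 7.596560001373291)
ridge 778 ((663.5924072265625, 250.2840118408203), (34.289886474609375, 160.62709045410156), 7.675286769866943) median [668.2124397  221.38493298]
[ 15.55 -35.91   0.47   0.7    0.28 103.49]
((696.85791015625, 234.96449279785156), (570.6064453125, 420.96405029296875), 79.24797058105469)
1230
[0.6565698  0.40837088]
((616.6536865234375, 214.96435546875), (382.4141540527344, 614.1287231445312), 2.269664764404297)
```

View pics/w3.png

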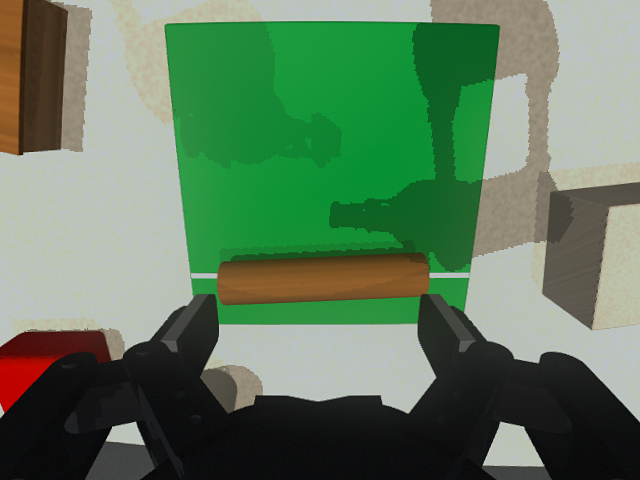

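The wrist picture shows the pin lying on the white line: pin around row 277, line at row 275. It measures about 5 mm short of the line and 0.05 rad off parallel, which is within tolerance. Next, the lid.

play_rows([
  [15.6,-35.9,-3,0.7,0.3,103.5,8.5],
  [15.6,-35.9,-3,0.7,0.3,103.5,8.5],
  [15.6,-35.9,-3,0.7,0.3,103.5,8.5],
  [15.6,-35.9,-3,0.7,0.3,103.5,8.5],
  [15.6,-35.9,-3,0.7,0.3,103.5,8.5],
  [15.6,-35.9,-3,0.7,0.3,103.5,8.5],
  [15.6,-35.9,-3,0.7,0.3,103.5,8.5],
  [15.6,-35.9,-3,0.7,0.3,103.5,8.5],
  [15.6,-35.9,-3,0.7,0.3,103.5,8.5],
  [15.6,-35.9,-3,0.7,0.3,103.5,8.5],
  [15.6,-35.9,0.5,0.7,0.3,103.5,8.5],
  [15.6,-35.9,0.5,0.7,0.3,103.5,8.5],
])

```text
time: 10.45
tool_pos: [0.4697, -0.1127, 0.2078]
tcp_rot: [0.758, 0.652, -0.008, -0.006]
force: [-0.6, 0.4, -0.4]
finger_gap: 0.0848
gripper_force: 0.0
```

play_rows([
  [0,0,0,0,0,0,8.5],
  [0,0,0,0,0,0,8.5],
  [0,0,0,0,0,0,8.5],
  [0,0,0,0,0,0,8.5],
])

```text
time: 10.85
tool_pos: [0.4743, -0.1137, 0.2139]
tcp_rot: [0.756, 0.655, -0.005, -0.001]
force: [0.8, -0.4, -0.3]
finger_gap: 0.0852
gripper_force: 0.0
```

```bash
python3 - <<'E'
from h import *
print(observe()["joints"].round(2), observe()["tool_pos"])
i,d,c=snap("wrist","w4.png"); hsv=cv2.cvtColor(i,cv2.COLOR_RGB2HSV); H,S,V=[hsv[...,k].astype(int) for k in range(3)]
p,u,v=cloud(c,d)
k=(p[:,2]>.085)&(p[:,2]<.11)&(V[v,u]<70)&(np.hypot(p[:,0]-.477,p[:,1]+.1125)<.06); q=p[k]
print(k.sum(),cv2.minAreaRect((q[:,:2]*1000).astype(np.float32)),np.median(q[:,2]))
k=(abs(p[:,2]-.057)<.006)&(H[v,u]<22)&(S[v,u]>70); q=p[k]; print("lid",cv2.minAreaRect((q[:,:2]*1000).astype(np.float32)),np.median(q[:,2]))
pinpose()
print(row([.477,-.1125,.085],-8.6))
# shaker
j,d2,c2=snap("top"); p,u,v=cloud(c2,d2); k=(p[:,2]>.03)&(p[:,2]<.05)&(np.hypot(p[:,0]-.515,p[:,1]+.38)<.1); print("shaker",cv2.minAreaRect((p[k][:,:2]*1000).astype(np.float32)))
k=(p[:,2]>.065)&(p[:,2]<.09)&(np.hypot(p[:,0]-.515,p[:,1]+.38)<.1); print("sh handle",cv2.minAreaRect((p[k][:,:2]*1000).astype(np.float32)))
cv2.imwrite("pics/sh4.png",cv2.resize(cv2.cvtColor(j[255:360,395:515],cv2.COLOR_RGB2BGR),None,fx=4,fy=4))
E
```

```text
[-0.28 -0.06  2.03 -0.01  1.18 -0.14] [ 0.47428239 -0.11368673  0.21391268]
1473 ((480.14947509765625, -114.41669464111328), (59.52066421508789, 13.643959045410156), 81.98758697509766) 0.09736142696801031
lid ((596.1043701171875, -144.515380859375), (254.30189514160156, 396.5184326171875), 75.7638168334961) 0.05868417211171506
pin part 1803 ((661.7911987304688, 274.6213684082031), (40.31139373779297, 204.8110809326172), 7.413870334625244)
ridge 1519 ((660.5492553710938, 268.6145324707031), (36.04638671875, 198.17332458496094), 7.379504680633545) median [660.44151307 266.98605634]
[ 0.23  0.38 12.88 -0.52  0.32  0.4 ]
shaker ((515.2431030273438, -381.35565185546875), (59.156490325927734, 140.77122497558594), 10.828709602355957)
sh handle ((516.0755004882812, -381.00933837890625), (14.109344482421875, 46.40347671508789), 9.7411527633667)
```

View pics/sh4.png

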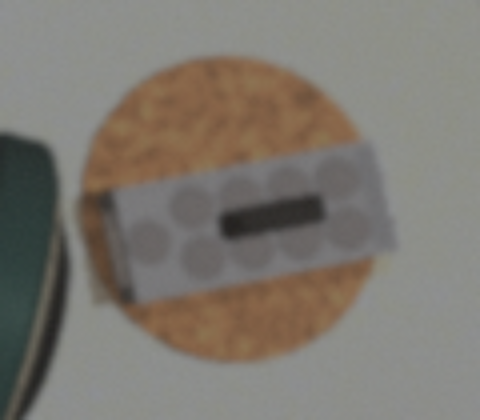

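The crop shows the mouth at the shaker's left (+y) end, pixel (115,245), with 9 chestnuts inside. Now I'll grip the lid.

play_rows([
  [0.2,0.5,5,-0.5,0.3,0.2,8.5],
  [0.2,0.5,9,-0.5,0.3,0.2,8.5],
  [0.2,0.5,11.5,-0.5,0.3,0.2,8.5],
  [0.2,0.5,12.6,-0.5,0.3,0.2,8.5],
  [0.2,0.5,12.6,-0.5,0.3,0.2,8.5],
  [0.2,0.5,12.6,-0.5,0.3,0.2,0],
  [0.2,0.5,12.6,-0.5,0.3,0.2,0],
  [0.2,0.5,12.6,-0.5,0.3,0.2,0],
  [0.2,0.5,12.6,-0.5,0.3,0.2,0],
  [0.2,0.5,12.6,-0.5,0.3,0.2,0],
  [0.2,0.5,12.6,-0.5,0.3,0.2,0],
  [0.2,0.5,12.6,-0.5,0.3,0.2,0],
], squeeze=80)

```text
time: 12.2
tool_pos: [0.4789, -0.1132, 0.0885]
tcp_rot: [0.757, 0.653, 0.0, 0.001]
force: [0.1, 0.0, 5.8]
finger_gap: 0.0126
gripper_force: 79.1
```

play_rows([
  [0,0,0,0,0,0,0],
  [0,0,0,0,0,0,0],
  [0,0,-1,0,0,0,0],
  [0,0,-3,0,0,0,0],
  [0,0,-6,0,0,0,0],
  [0,0,-8,0,0,0,0],
  [0,0,-8,0,0,0,0],
])

```text
time: 12.9
tool_pos: [0.4798, -0.1135, 0.1704]
tcp_rot: [0.757, 0.653, 0.001, 0.002]
force: [1.0, -0.0, -1.8]
finger_gap: 0.0128
gripper_force: 78.4
```

```bash
python3 - <<'E'
from h import *
st=observe(); print(st["tool_pos"],st["force"],st["finger_gap"],st["gripper_force"]); print(row([.526,.266,.16],4.8)); print(row([.526,.266,.055],4.8))
E
```

```text
[ 0.47979892 -0.11349454  0.17038672] [ 1.02458753 -0.03880578 -1.84663274] 0.012826786304292306 78.37977647781372
[ 38.22  -1.02   0.99   0.24   0.09 -13.26]
[ 38.23  -1.06  11.49   0.24   0.09 -13.26]
```

play_rows([
  [4,0,0,0,0,0,0],
  [8,0,0.5,0,0,-3,0],
  [12,0,1,0,0,-6,0],
  [16,-0.5,1,0,0,-8,0],
  [20,-0.5,1,0,0,-10,0],
  [24,-1,1,0,0,-12,0],
  [28,-1,1,0,0,-13.3,0],
  [32,-1,1,0,0,-13.3,0],
  [36,-1,1,0,0,-13.3,0],
  [38.2,-1,1,0,0,-13.3,0],
  [38.2,-1,3,0.2,0,-13.3,0],
  [38.2,-1,6,0.2,0,-13.3,0],
])

```text
time: 14.1
tool_pos: [0.5248, 0.2679, 0.107]
tcp_rot: [0.676, 0.737, -0.001, -0.001]
force: [0.0, -0.2, -3.0]
finger_gap: 0.0125
gripper_force: 78.3
```

play_rows([
  [0,0,2,0,0,0,0],
  [0,0,3,0,0,0,0],
  [0,0,4,0,0,0,0],
  [0,0,4.5,0,0,0,0],
  [0,0,5.0,0,0,0,0],
  [0,0,5.0,0,0,0,0],
  [0,0,5.0,0,0,0,0],
])

```text
time: 14.8
tool_pos: [0.5244, 0.2666, 0.0579]
tcp_rot: [0.677, 0.736, -0.001, -0.002]
force: [-0.4, -0.2, -2.2]
finger_gap: 0.0127
gripper_force: 78.2
```

```bash
python3 - <<'E'
from h import *
st=observe(); print(st["tool_pos"],st["force"],st["finger_gap"],st["gripper_force"]); print(row([.526,.266,.0515],4.8))
E
```

```text
[0.52444261 0.26655377 0.05788404] [-0.43976123 -0.17320628 -2.17537962] 0.012696206781274543 78.16341876983643
[-0.07  0.15  0.64 -0.21 -0.05  0.03]
```

play_rows([
  [0,0,0.2,0,0,0,0],
  [0,0,0.4,0,0,0,0],
  [0,0,0.6,0,0,0,0],
  [0,0,0.65,0,0,0,0],
  [0,0,0.65,0,0,0,1.5],
  [0,0,0.65,0,0,0,3],
  [0,0,0.65,0,0,0,5],
  [0,0,0.65,0,0,0,5],
  [0,0,-3,0,0,0,5],
  [0,0,-8,0,0,0,5],
  [0,0,-13,0,0,0,5],
  [0,0,-19,0,0,0,7],
])

```text
time: 16.0
tool_pos: [0.5244, 0.2662, 0.2388]
tcp_rot: [0.677, 0.736, -0.002, -0.002]
force: [1.4, 0.7, -0.7]
finger_gap: 0.0628
gripper_force: 0.0
```

```bash
python3 - <<'E'
from h import *
st=observe(); print(st["tool_pos"],st["force"],st["joints"].round(2)); print(row([.516,-.38,.26],10.2))
E
```

```text
[0.52440421 0.26617309 0.23875783] [ 1.43691393  0.73088301 -0.74126406] [0.43 0.11 1.81 0.   1.23 0.34]
[-6.432e+01 -6.300e+00 -2.110e+00 -3.000e-01 -3.000e-02 -5.360e+00]
```

play_rows([
  [-64,-6.3,-2,-0.3,0,-5.4,7],
  [-64,-6.3,-2,-0.3,0,-5.4,7],
  [-64,-6.3,-2,-0.3,0,-5.4,7],
  [-64,-6.3,-2,-0.3,0,-5.4,7],
  [-64,-6.3,-2,-0.3,0,-5.4,7],
  [-64,-6.3,-2,-0.3,0,-5.4,7],
  [-64,-6.3,-2,-0.3,0,-5.4,7],
  [-64,-6.3,-2,-0.3,0,-5.4,7],
  [-64,-6.3,-2,-0.3,0,-5.4,7],
  [-64,-6.3,-2,-0.3,0,-5.4,7],
  [-64,-6.3,-2,-0.3,0,-5.4,7],
  [-64,-6.3,-2,-0.3,0,-5.4,7],
])

```text
time: 17.2
tool_pos: [0.5162, -0.3354, 0.2559]
tcp_rot: [0.641, 0.767, 0.0, 0.0]
force: [0.9, 0.0, 0.1]
finger_gap: 0.0697
gripper_force: 0.0
```

play_rows([
  [0,0,0,0,0,0,7],
  [0,0,0,0,0,0,7],
  [0,0,0,0,0,0,7],
  [0,0,0,0,0,0,7],
  [0,0,0,0,0,0,7],
])

```text
time: 17.7
tool_pos: [0.5169, -0.3319, 0.2559]
tcp_rot: [0.64, 0.768, 0.0, -0.0]
force: [0.8, -0.3, -0.0]
finger_gap: 0.0698
gripper_force: 0.0
```

```bash
python3 - <<'E'
from h import *
st=observe(); print(st["tool_pos"],st["joints"].round(2))
i,d,c=snap("wrist","w5.png"); hsv=cv2.cvtColor(i,cv2.COLOR_RGB2HSV); H,S,V=[hsv[...,k].astype(int) for k in range(3)]
p,u,v=cloud(c,d); mr=lambda q:[np.round(x,1).tolist() for x in cv2.minAreaRect((q[:,:2]*1000).astype(np.float32))]
near=np.hypot(p[:,0]-.515,p[:,1]+.38)<.12
k=(p[:,2]>.068)&(p[:,2]<.09)&near; print("w handle",k.sum(),mr(p[k]),np.median(p[k][:,2]))
k=(abs(p[:,2]-.003)<.004)&(H[v,u]<22)&(S[v,u]>70); cn=np.zeros((480,640),np.uint8); cn[v[k],u[k]]=1
n,l,s,_=cv2.connectedComponentsWithStats(cv2.morphologyEx(cn,cv2.MORPH_CLOSE,np.ones((5,5)))); m=l==1+np.argmax(s[1:,4]); vv,uu=np.nonzero(m); q=plane(c,np.c_[uu,vv],.003); print("coaster enclosing",cv2.minEnclosingCircle((q[:,:2]*1000).astype(np.float32)))
j,d2,c2=snap("top","t5.png"); hsv=cv2.cvtColor(j,cv2.COLOR_RGB2HSV); H,S,V=[hsv[...,k].astype(int) for k in range(3)]
p,u,v=cloud(c2,d2)
# box rim
k=(abs(p[:,2]-.052)<.006)&(np.hypot(p[:,0]-.478,p[:,1]+.113)<.16); print("rim",k.sum(),mr(p[k]))
k=(abs(p[:,2]-.021)<.006)&(np.hypot(p[:,0]-.526,p[:,1]-.266)<.16)&(H[v,u]<25)&(S[v,u]>70); print("lid",k.sum(),mr(p[k]))
pinpose()
E
```

```text
[ 0.51691624 -0.33185848  0.25589266] [-0.61  0.15  1.73  0.    1.26 -0.79]
w handle 676 [[516.8, -382.6], [13.5, 44.1], 10.3] 0.07824570412826426
coaster enclosing ((468.5794982910156, -192.0381622314453), 69.15383911132812)
rim 1074 [[479.1, -114.9], [239.8, 129.9], 81.4]
lid 7183 [[520.9, 266.4], [132.1, 244.8], 4.9]
pin part 1824 ((661.652099609375, 274.35443115234375), (40.69514465332031, 205.3050994873047), 7.4016432762146)
pin part 7201 ((519.6190185546875, 260.6207580566406), (129.20648193359375, 238.44761657714844), 4.874633312225342)
ridge 1545 ((598.0726318359375, 260.7916564941406), (162.30258178710938, 198.4058837890625), 7.492453575134277) median [660.10345854 268.83254196]
```

View pics/w5.png

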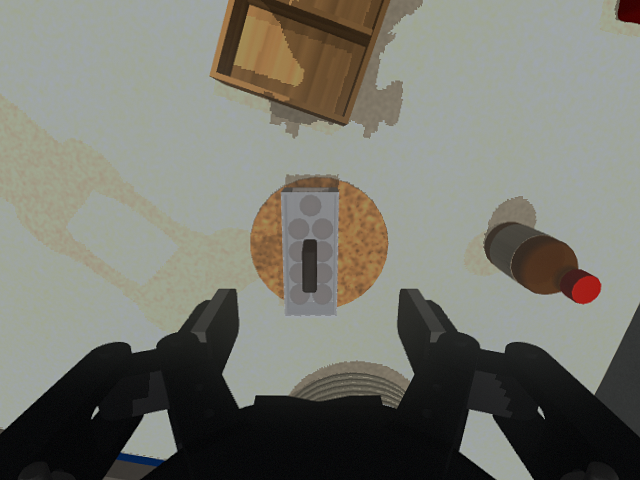

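The wrist view shows the shaker on the coaster (circle u 250–388, centre near (319,242)), mouth toward the box, and 9 chestnuts. The opened box is at the top, and the top view puts the lid flat on the near part of the board.

```bash
python3 - <<'E'
from h import *
i,d,c=snap("wrist"); hsv=cv2.cvtColor(i,cv2.COLOR_RGB2HSV); H,S,V=[hsv[...,k].astype(int) for k in range(3)]
p,u,v=cloud(c,d); k=(abs(p[:,2]-.003)<.006)&(H[v,u]<22)&(S[v,u]>90)&(np.hypot(p[:,0]-.522,p[:,1]+.374)<.1)
q=p[k][:,:2]*1000; print(k.sum(),cv2.minEnclosingCircle(q.astype(np.float32)),q.min(0),q.max(0))
hull=cv2.convexHull(q.astype(np.float32))[:,0]; A=np.c_[2*hull,np.ones(len(hull))]; x=np.linalg.lstsq(A,(hull**2).sum(1),rcond=None)[0]; print("fit",x[:2],np.sqrt(x[2]+x[0]**2+x[1]**2))
print(row([.5165,-.382,.066],10.2))
E
```

```text
7460 ((526.8384399414062, -380.7831726074219), 80.65181732177734) [ 447.02543679 -453.78780541] [ 605.39336612 -301.0738052 ]
fit [ 526.09603157 -380.58223709] 79.45437505627227
[-4.86 -0.93 18.99  0.03 -0.03  0.1 ]
```

play_rows([
  [-4.9,-0.9,5,0,0,0,7],
  [-4.9,-0.9,10,0,0,0,7],
  [-4.9,-0.9,14,0,0,0,7],
  [-4.9,-0.9,17,0,0,0,7],
  [-4.9,-0.9,18.5,0,0,0,7],
  [-4.9,-0.9,19,0,0,0,7],
  [-4.9,-0.9,19,0,0,0,7],
])

```text
time: 18.6
tool_pos: [0.5172, -0.3832, 0.0665]
tcp_rot: [0.641, 0.767, 0.0, 0.0]
force: [0.6, -0.0, 0.3]
finger_gap: 0.0696
gripper_force: 0.0
```

play_rows([
  [0,0,0,0,0,0,0],
  [0,0,0,0,0,0,0],
  [0,0,0,0,0,0,0],
  [0,0,0,0,0,0,0],
  [0,0,0,0,0,0,0],
  [0,0,0,0,0,0,0],
  [0,0,0,0,0,0,0],
  [0,0,0,0,0,0,0],
], squeeze=110)

```text
time: 19.4
tool_pos: [0.5175, -0.3835, 0.0672]
tcp_rot: [0.641, 0.767, 0.001, 0.001]
force: [1.0, 1.7, 5.9]
finger_gap: 0.012
gripper_force: 107.5
```

play_rows([
  [0,0,-0.5,0,0,0,0],
  [0,0,-1.5,0,1,0,0],
  [0,0,-3,0,2,0,0],
  [0,0,-5,0,3,0,0],
  [0,0,-7,0,3,0,0],
  [0,0,-9,0,3,0,0],
  [0,0,-10.5,0,3,0,0],
  [0,0,-11,0,3,0,0],
  [0,0,-11,0,3,0,0],
])

```text
time: 20.3
tool_pos: [0.5166, -0.3832, 0.1762]
tcp_rot: [0.641, 0.767, 0.017, -0.02]
force: [0.3, -0.6, -3.0]
finger_gap: 0.0121
gripper_force: 107.4
```

```bash
cat >> h.py <<'E'
BO=np.array([.479,-.114]); BA=np.radians(-8.5); BX=np.array([np.cos(BA),np.sin(BA)]); BY=np.array([-np.sin(BA),np.cos(BA)])
def pour(y,tilt,lipz,x=0.):
    """TCP pose with the lip of the mouth at box (x,y), height lipz, mouth down by tilt deg"""
    t=np.radians(tilt); a=.070*np.cos(t)-.062*np.sin(t); b=.070*np.sin(t)+.062*np.cos(t)
    p=BO+BX*x+BY*(y-a); w=np.r_[BX,0]*-tilt
    return row([p[0],p[1],lipz+b],np.degrees(BA),tilt=w)
E
python3 - <<'E'
from h import *
st=observe(); print(st["tool_pos"],st["force"],st["gripper_force"])
M=R.from_quat(st["tcp_rot"]).as_matrix(); print(M.round(3))
for a in ((.055,-3,.09),(.055,0,.066),(.055,12,.066)): print(pour(*a))
E
```

```text
[ 0.51663013 -0.3831962   0.17617936] [ 0.30106886 -0.61593655 -2.95643211] 107.40971088409424
[[-0.178  0.984 -0.008]
 [ 0.983  0.178  0.052]
 [ 0.052  0.001 -0.999]]
[ 2.526e+01  5.000e-01  4.120e+00 -9.300e-01 -1.000e-02  1.871e+01]
[25.45  0.6   6.16 -0.44 -2.98 18.73]
[ 26.88   1.06   4.91   1.52 -14.87  18.73]
```

play_rows([
  [1,0,0,0,3,1,0],
  [3,0,0,0,5,3,0],
  [5.5,0,0,0,5,5,0],
  [8,0.2,0,0,5,7,0],
  [10.5,0.2,0,0,5,9,0],
  [13,0.2,0,0,5,11,0],
  [15.5,0.3,0,0,5,13,0],
  [18,0.4,0,-0.5,5,15,0],
  [20,0.4,1,-0.7,5,17,0],
  [21.8,0.5,2,-0.9,5,18,0],
  [23.2,0.5,3,-0.9,5,18.7,0],
  [24.2,0.5,4,-0.9,5,18.7,0],
])

```text
time: 21.5
tool_pos: [0.4768, -0.1409, 0.1469]
tcp_rot: [0.756, 0.651, 0.047, -0.052]
force: [0.7, -0.4, -3.1]
finger_gap: 0.012
gripper_force: 107.5
```

```bash
python3 - <<'E'
from h import *
st=observe(); print(st["tool_pos"],st["force"],st["gripper_force"],st["finger_gap"])
for a in ((.055,0,.066),(.055,12,.066),(.055,16,.066)): print(pour(*a))
i,d,c=snap("wrist","w6.png")
E
```

```text
[ 0.47681023 -0.14089622  0.14691183] [ 0.65782999 -0.4441209  -3.07711366] 107.50176429748535 0.012031723577539337
[ 0.92 -0.15  2.04 -1.02 -7.97  0.01]
[  2.53  -0.17   0.93  -1.01 -19.97   0.12]
[  3.11  -0.17   0.64  -1.01 -23.97   0.15]
```

View pics/w6.png

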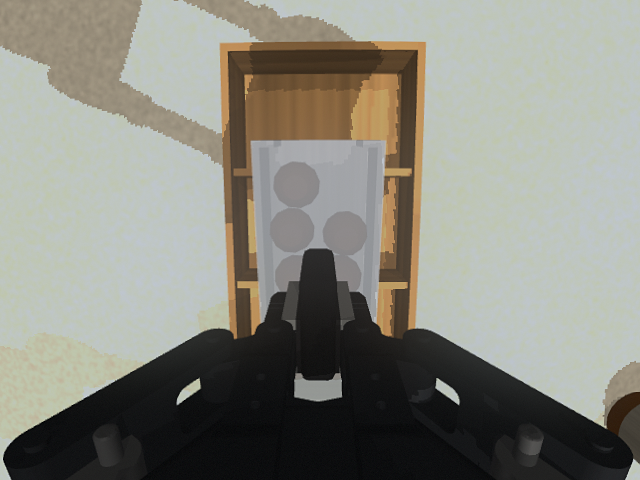

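The view shows the mouth over the far compartment. The first chestnut is at (296,185), and two more are at row 231. I'll tilt 12° and make three strokes, then level again.

play_rows([
  [0.5,0,1.5,-1,-4,0,0],
  [0.9,-0.1,2,-1,-8,0,0],
  [1.5,-0.2,1.5,-1,-12,0.1,0],
  [2.0,-0.2,1.2,-1,-16,0.1,0],
  [2.5,-0.2,0.9,-1,-20,0.1,0],
  [2.5,-0.2,0.9,-1,-20,0.1,0],
])

```text
time: 22.15
tool_pos: [0.4803, -0.1148, 0.1429]
tcp_rot: [0.753, 0.65, -0.079, 0.069]
force: [-0.4, -0.3, -2.7]
finger_gap: 0.0125
gripper_force: 107.7
```

play_rows([
  [0,1.5,0,0,0,0,0],
  [0,1.5,0,0,0,0,0],
  [0,-1.5,0,0,0,0,0],
  [0,-1.5,0,0,0,0,0],
  [0,1.5,0,0,0,0,0],
  [0,1.5,0,0,0,0,0],
  [0,0,0,0,0,0,0],
  [-0.5,0,0,0,8,0,0],
  [-0.8,0,0,0,16,0,0],
  [-0.8,0,0,0,18,0,0],
  [-0.8,0,0,0,18,0,0],
])

```text
time: 23.25
tool_pos: [0.4772, -0.1256, 0.1447]
tcp_rot: [0.758, 0.65, 0.04, -0.034]
force: [-0.2, -0.3, -3.2]
finger_gap: 0.0125
gripper_force: 108.6
```

```bash
cat >> h.py <<'E'
def nuts(fn=None,name="wrist"):
    """chestnuts seen in the box by depth: bumps above the floor, box coordinates mm"""
    i,d,c=snap(name,fn); p,u,v=cloud(c,d); q=p[:,:2]-BO; bx,by=q@BX*1000,q@BY*1000
    k=(p[:,2]>.012)&(p[:,2]<.033)&(abs(bx)<58)&(abs(by)<113)&(abs(abs(by)-39)>5)
    m=np.zeros((480,640),np.uint8); m[v[k],u[k]]=1; m=cv2.erode(m,np.ones((3,3)))
    B=np.zeros((480,640,3)); B[v,u]=np.c_[bx,by,p[:,2]*1000]
    n,l,s,_=cv2.connectedComponentsWithStats(m)
    for j in range(1,n):
        if s[j,4]>25: b=B[l==j]; print("bump",s[j,4],"box xy",np.median(b,0).round(0),"span",(b.max(0)-b.min(0)).round(0)[:2])
    return i
E
python3 - <<'E'
from h import *
st=observe(); print(st["tool_pos"],st["force"],st["gripper_force"],st["finger_gap"])
i=nuts("w7.png")
for a in ((.055,0,.066),(.055,14,.066),(.055,16,.066)): print(pour(*a))
E
```

```text
[ 0.4771915  -0.12556     0.14465626] [-0.1728755  -0.264844   -3.16569309] 108.63076686859131 0.012450234634433175
bump 733 box xy [ -8. 113.  23.] span [106.   1.]
bump 93 box xy [-58. -67.  23.] span [ 1. 26.]
[-0.56  0.01  1.61  0.05 -5.91 -0.17]
[  1.29   0.     0.28   0.02 -19.91  -0.17]
[ 1.580e+00  0.000e+00  1.300e-01  2.000e-02 -2.191e+01 -1.700e-01]
```

View pics/w7.png

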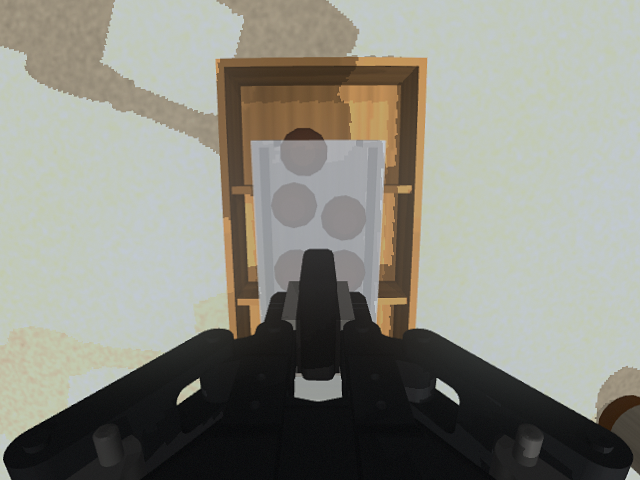

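Chestnut 1 is half out of the mouth at (303,150), and none has dropped yet. I'll go to 16° with strokes.

play_rows([
  [-0.4,0,1.5,0,-6,0,0],
  [0.5,0,0.8,0,-14,-0.1,0],
  [1.6,0,0.1,0,-22,-0.2,0],
  [1.6,0,0.1,0,-22,-0.2,0],
])

```text
time: 23.7
tool_pos: [0.4819, -0.1035, 0.1458]
tcp_rot: [0.747, 0.65, -0.105, 0.094]
force: [0.3, 1.5, -2.9]
finger_gap: 0.0124
gripper_force: 108.7
```

play_rows([
  [0,1.5,0,0,0,0,0],
  [0,1.5,0,0,0,0,0],
  [0,-1.5,0,0,0,0,0],
  [0,-1.5,0,0,0,0,0],
  [0,1.5,0,0,0,0,0],
  [0,1.5,0,0,0,0,0],
  [0,0,0,0,0,0,0],
  [-0.5,0,0,0,8,0,0],
  [-0.8,0,0,0,16,0,0],
  [-1,0,0,0,21,0,0],
  [-1,0,0,0,21,0,0],
])

```text
time: 24.8
tool_pos: [0.4782, -0.1202, 0.1484]
tcp_rot: [0.758, 0.651, 0.033, -0.028]
force: [0.1, 0.4, -2.6]
finger_gap: 0.0123
gripper_force: 108.9
```

```bash
cat >> h.py <<'E'
def look(fn=None):
    """nuts by Hough circles in the wrist picture: those in the shaker have about 22 px radius"""
    st=observe(); print(st["time"],st["tool_pos"],st["force"].round(1),st["gripper_force"].round(0),st["finger_gap"].round(4))
    i,d,c=snap("wrist",fn); g=cv2.GaussianBlur(cv2.cvtColor(i,cv2.COLOR_RGB2GRAY),(5,5),0)
    for lo,hi,t in ((16,27,"circles"),):
        h=cv2.HoughCircles(g[:300],cv2.HOUGH_GRADIENT,1,25,param1=60,param2=16,minRadius=lo,maxRadius=hi)
        if h is None: print("no circles"); continue
        for x,y,rr in h[0]:
            if 225<x<425: 
                dd=d[int(y),int(x)]; P=pts(c,[[x,y]],[dd])[0]; q=P[:2]-BO
                print("circle px",int(x),int(y),int(rr),"box",(1000*q@BX).round(),(1000*q@BY).round(),"z",P[2].round(3),"col",i[int(y),int(x)])
    return i
E
python3 - <<'E'
from h import *
look("w8.png")
for a in ((.055,0,.066),(.055,16,.066)): print(pour(*a))
E
```

```text
Traceback (most recent call last):
  File "h.py", line 69, in look
    st=observe(); print(st["time"],st["tool_pos"],st["force"].round(1),st["gripper_force"].round(0),st["finger_gap"].round(4))
                                                                       ^^^^^^^^^^^^^^^^^^^^^^^^^
AttributeError: 'float' object has no attribute 'round'
```

```bash
sed -i 's/st\["gripper_force"\].round(0),st\["finger_gap"\].round(4)/st["gripper_force"],st["finger_gap"]/' h.py; python3 - <<'E'
from h import *
look("w8.png")
for a in ((.055,0,.066),(.055,16,.066),(.055,20,.066)): print(pour(*a))
E
```

```text
24.8 [ 0.47820422 -0.12023062  0.14842516] [ 0.1  0.4 -2.6] 108.87420773506165 0.012290265635907368
circle px 298 189 23 box -9.0 45.0 z 0.125 col [147 143 144]
circle px 344 213 22 box 12.0 34.0 z 0.126 col [147 143 144]
circle px 269 102 18 box -34.0 99.0 z 0.029 col [76 49 32]
circle px 316 109 17 box -1.0 95.0 z 0.026 col [68 42 26]
circle px 342 98 18 box 16.0 99.0 z 0.042 col [65 40 23]
[-1.11  0.    1.93  0.04 -4.88 -0.1 ]
[ 1.000e+00  0.000e+00  4.100e-01  2.000e-02 -2.088e+01 -1.000e-01]
[ 1.590e+00  0.000e+00  1.300e-01  2.000e-02 -2.488e+01 -1.000e-01]
```

View pics/w8.png

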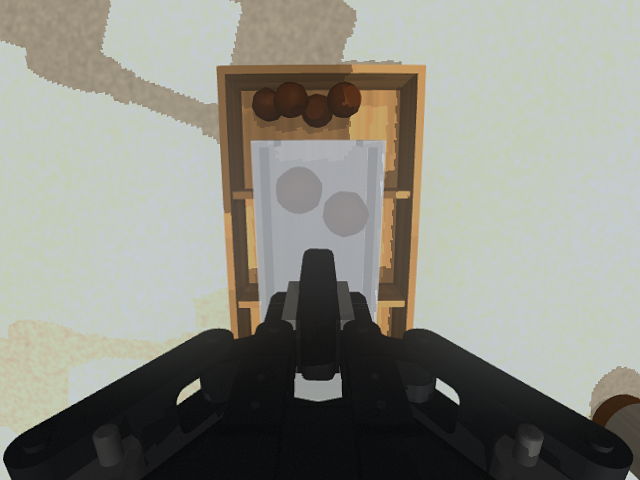

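Four chestnuts lie in the far compartment (row ~100), so five are left in the shaker. I'll shift back to the middle compartment.

```bash
python3 - <<'E'
from h import *
for a in ((-.027,-5,.075),(-.027,14,.066)): print(pour(*a))
E
```

```text
[-9.77  0.02  0.92  0.04  0.12 -0.1 ]
[ -7.45   0.02  -0.13   0.02 -18.88  -0.1 ]
```

play_rows([
  [-0.3,0,0,0,1,0,0],
  [-1,0,0,0,2,0,0],
  [-2,0,0,0,2,0,0],
  [-3.2,0,0,0,2,0,0],
  [-4.5,0,0.2,0,2,0,0],
  [-5.8,0,0.4,0,2,0,0],
  [-7,0,0.6,0,1,-0.1,0],
  [-8.2,0,0.8,0,0,-0.1,0],
  [-9.2,0,0.9,0,0,-0.1,0],
  [-9.8,0,0.9,0,0,-0.1,0],
  [-9.8,0,0.9,0,0,-0.1,0],
])

```text
time: 25.95
tool_pos: [0.4657, -0.2143, 0.1309]
tcp_rot: [0.756, 0.654, 0.033, -0.027]
force: [-0.0, 0.2, -1.8]
finger_gap: 0.0125
gripper_force: 108.9
```

play_rows([
  [0.2,0,0.2,0,-5,0,0],
  [0.9,0,0,0,-10,0,0],
  [1.6,0,-0.5,0,-15,0,0],
  [2.3,0,-1,0,-19,0,0],
  [2.3,0,-1,0,-19,0,0],
])

```text
time: 26.45
tool_pos: [0.4695, -0.1894, 0.1433]
tcp_rot: [0.749, 0.651, -0.091, 0.081]
force: [0.6, -0.3, -3.0]
finger_gap: 0.0122
gripper_force: 108.9
```

play_rows([
  [0,1.5,0,0,0,0,0],
  [0,1.5,0,0,0,0,0],
  [0,-1.5,0,0,0,0,0],
  [0,-1.5,0,0,0,0,0],
  [0,0,0,0,0,0,0],
  [-0.5,0,0,0,8,0,0],
  [-0.8,0,0,0,16,0,0],
  [-1,0,0,0,19,0,0],
  [-1,0,0,0,19,0,0],
])

```text
time: 27.35
tool_pos: [0.4689, -0.2048, 0.1458]
tcp_rot: [0.757, 0.652, 0.034, -0.026]
force: [-0.5, -0.2, -2.7]
finger_gap: 0.0123
gripper_force: 109.0
```

```bash
python3 - <<'E'
from h import *
look("w9.png")
for a in ((-.027,-5,.075),(-.027,14,.066),(-.027,16,.066)): print(pour(*a))
E
```

```text
27.35 [ 0.4689431  -0.20475895  0.14581693] [-0.5 -0.2 -2.7] 109.003347158432 0.01234440548425231
circle px 361 47 16 box 32.0 49.0 z 0.028 col [91 48 17]
circle px 317 93 16 box 3.0 20.0 z 0.026 col [69 41 21]
circle px 282 92 17 box -21.0 20.0 z 0.027 col [64 36 17]
[-1.31 -0.29  1.38  0.16  0.14  0.1 ]
[  1.01  -0.28   0.33   0.18 -18.86   0.07]
[  1.3   -0.28   0.17   0.18 -20.86   0.07]
```

View pics/w9.png

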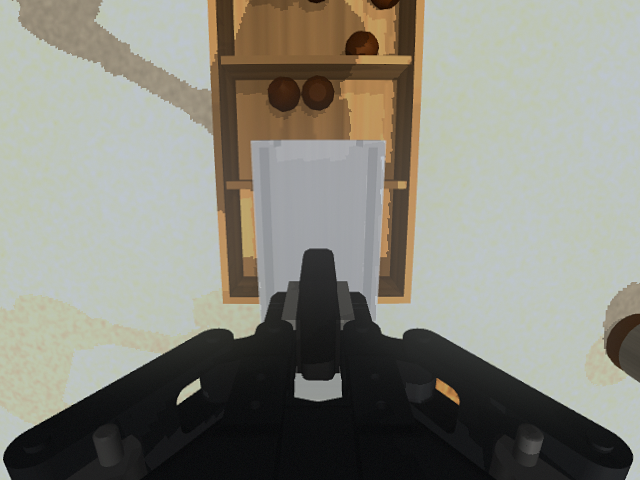

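Two chestnuts are in the middle compartment (row 93) and no more are visible in the front of the shaker. I'll move to the near compartment and shake out the rest.

```bash
python3 - <<'E'
from h import *
for a in ((-.105,-5,.075),(-.105,16,.066)): print(pour(*a))
E
```

```text
[-9.08 -0.3   0.71  0.16  0.14  0.1 ]
[ -6.48  -0.29  -0.49   0.18 -20.86   0.07]
```

play_rows([
  [-0.3,0,0,0,1,0,0],
  [-1,0,0,0,2,0,0],
  [-2,-0.1,0,0,2,0,0],
  [-3.2,-0.2,0,0,2,0,0],
  [-4.5,-0.3,0.2,0,2,0,0],
  [-5.8,-0.3,0.4,0,2,0,0],
  [-7,-0.3,0.6,0,1,0,0],
  [-8,-0.3,0.7,0,0,0,0],
  [-8.7,-0.3,0.7,0,0,0,0],
  [-9.1,-0.3,0.7,0,0,0,0],
  [-9.1,-0.3,0.7,0,0,0,0],
])

```text
time: 28.5
tool_pos: [0.4516, -0.2904, 0.1305]
tcp_rot: [0.755, 0.654, 0.033, -0.027]
force: [0.2, 0.6, -2.6]
finger_gap: 0.0122
gripper_force: 109.0
```

```bash
python3 - <<'E'
from h import *
nuts(); look()
for a in ((-.105,-5,.075),(-.105,16,.066)): print(pour(*a))
E
```

```text
bump 111 box xy [-49. -45.  27.] span [20.  1.]
bump 53 box xy [ 49. -44.  25.] span [13.  1.]
bump 48 box xy [ -58. -109.   23.] span [1. 7.]
28.55 [ 0.45165018 -0.29006021  0.13053971] [-0.3  0.6 -2.4] 108.9955222606659 0.012153214695421664
no circles
[-0.22  0.1  -0.03  0.09  0.04  0.28]
[  2.39   0.12  -1.23   0.14 -20.96   0.26]
```

play_rows([
  [0.2,0.1,0.2,0,-5,0.2,0],
  [0.9,0.1,0,0,-10,0.2,0],
  [1.7,0.1,-0.6,0,-16,0.2,0],
  [2.4,0.1,-1.2,0,-21,0.3,0],
  [2.4,0.1,-1.2,0,-21,0.3,0],
])

```text
time: 29.1
tool_pos: [0.4565, -0.2648, 0.1448]
tcp_rot: [0.749, 0.648, -0.105, 0.093]
force: [0.1, 0.1, -1.9]
finger_gap: 0.0125
gripper_force: 109.0
```

play_rows([
  [0,1.5,0,0,0,0,0],
  [0,1.5,0,0,0,0,0],
  [0,-1.5,0,0,0,0,0],
  [0,-1.5,0,0,0,0,0],
  [0,1.5,0,0,0,0,0],
  [0,1.5,0,0,0,0,0],
  [0,-1.5,0,0,0,0,0],
  [0,-1.5,0,0,0,0,0],
  [0,1.5,0,0,0,0,0],
  [0,1.5,0,0,0,0,0],
  [0,0,0,0,0,0,0],
  [0,0,0,0,0,0,0],
])

```text
time: 30.3
tool_pos: [0.4532, -0.2671, 0.1436]
tcp_rot: [0.751, 0.646, -0.106, 0.09]
force: [-0.0, 0.5, -2.2]
finger_gap: 0.0126
gripper_force: 109.2
```

play_rows([
  [-0.5,0,0,0,8,0,0],
  [-0.8,0,0,0,16,0,0],
  [-1,0,0,0,19,0,0],
  [-1,0,0,0,19,0,0],
])

```text
time: 30.7
tool_pos: [0.4536, -0.279, 0.1475]
tcp_rot: [0.759, 0.651, 0.02, -0.016]
force: [0.3, -0.2, -2.0]
finger_gap: 0.0123
gripper_force: 109.1
```

```bash
python3 - <<'E'
from h import *
look("w10.png")
for a in ((-.105,-2,.066),(-.105,16,.066),(-.105,24,.066)): print(pour(*a))
E
```

```text
30.7 [ 0.45357539 -0.27895525  0.14749683] [ 0.3 -0.2 -2. ] 109.12259817123413 0.012264958576164272
circle px 253 92 16 box -44.0 -60.0 z 0.03 col [65 40 23]
circle px 374 96 16 box 38.0 -62.0 z 0.026 col [110  66  36]
[-1.22  0.1   2.1   0.11 -0.89 -0.17]
[  1.07   0.1    0.28   0.09 -18.89  -0.19]
[  2.24   0.1   -0.29   0.07 -26.89  -0.19]
```

View pics/w10.png

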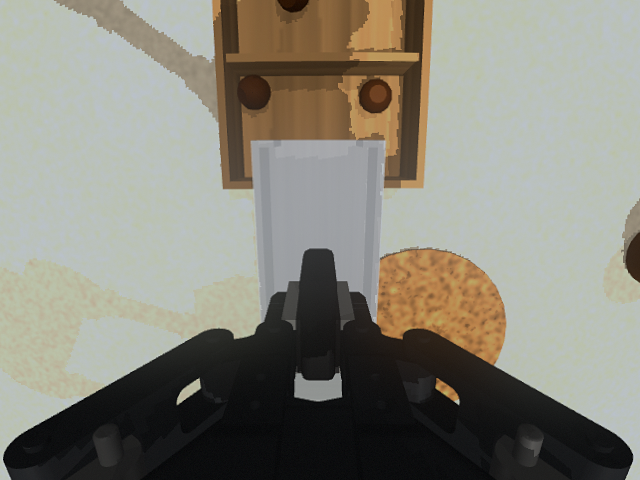

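Two are visible in the near compartment, at (254,92) and (375,96). One chestnut may still be in the shaker, so I'll shake again a little steeper.

play_rows([
  [0.2,0.1,0.8,0,-8,0,0],
  [1,0.1,0.3,0,-16,0,0],
  [1.8,0.1,0,0,-22,-0.2,0],
  [2.2,0.1,-0.3,0,-27,-0.2,0],
  [2.2,0.1,-0.3,0,-27,-0.2,0],
])

```text
time: 31.25
tool_pos: [0.4583, -0.2521, 0.1504]
tcp_rot: [0.738, 0.642, -0.157, 0.137]
force: [0.1, 1.3, -3.0]
finger_gap: 0.0124
gripper_force: 109.2
```

play_rows([
  [0,1.5,0,0,0,0,0],
  [0,1.5,0,0,0,0,0],
  [0,-1.5,0,0,0,0,0],
  [0,-1.5,0,0,0,0,0],
  [0,1.5,0,0,0,0,0],
  [0,1.5,0,0,0,0,0],
  [0,-1.5,0,0,0,0,0],
  [0,-1.5,0,0,0,0,0],
  [0,1.5,0,0,0,0,0],
  [0,1.5,0,0,0,0,0],
  [0,0,0,0,0,0,0],
  [0,0,0,0,0,0,0],
])

```text
time: 32.45
tool_pos: [0.4559, -0.2553, 0.1505]
tcp_rot: [0.741, 0.639, -0.158, 0.135]
force: [-0.6, -0.5, -2.4]
finger_gap: 0.0124
gripper_force: 109.2
```

play_rows([
  [-0.8,0,-0.5,0,8,0,0],
  [-2,0,-1.5,0,16,0,0],
  [-4,0,-2.5,0,24,0,0],
  [-6,0,-4,0,26,0,0],
  [-9,0,-6,0,26,0,0],
  [-12,0,-7,0,26,0,0],
  [-14,0,-8,0,26,0,0],
  [-15,0,-8,0,26,0,0],
  [-15,0,-8,0,26,0,0],
])

```text
time: 33.35
tool_pos: [0.4428, -0.3597, 0.286]
tcp_rot: [0.757, 0.653, 0.013, -0.01]
force: [-0.1, 0.6, -1.6]
finger_gap: 0.0119
gripper_force: 109.1
```

```bash
python3 - <<'E'
from h import *
look()
i,d,c=snap("top"); cv2.imwrite("pics/t11.png",cv2.resize(cv2.cvtColor(i[270:400,240:440],cv2.COLOR_RGB2BGR),None,fx=4,fy=4))
nuts(name="top")
print(row([.526,-.381,.12],10.2))
E
```

```text
33.35 [ 0.44277972 -0.35972658  0.28595961] [-0.1  0.6 -1.6] 109.0830409526825 0.011932536639933754
circle px 399 246 22 box 102.0 -298.0 z 0.003 col [174 132  79]
bump 60 box xy [46. 92. 26.] span [17. 16.]
bump 57 box xy [31. 54. 26.] span [16. 15.]
bump 61 box xy [ 38. -58.  23.] span [18. 18.]
bump 51 box xy [ 1. 95. 24.] span [16. 16.]
bump 61 box xy [ 1. 23. 25.] span [16. 16.]
bump 69 box xy [-20.   8.  25.] span [18. 18.]
bump 49 box xy [-42.  99.  26.] span [18. 16.]
bump 65 box xy [-47. -56.  26.] span [16. 18.]
[ -1.72   8.61  16.32   0.29  -2.05 -18.5 ]
```

View pics/t11.png

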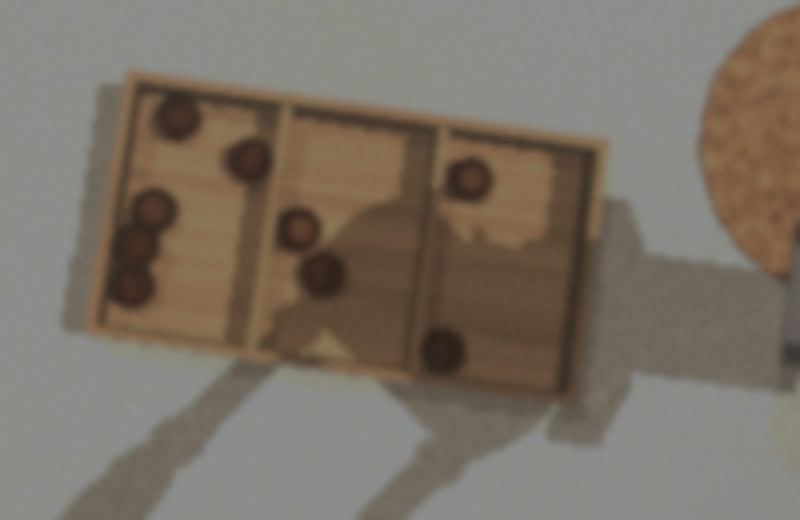

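The crop shows all 9 chestnuts in the box: 5 in the far compartment, 2 in the middle and 2 in the near one. The shaker is empty, so I'll stand it back on the coaster.

play_rows([
  [-0.3,2,1,0,-1,-4,0],
  [-0.6,5,4,0,-2,-8,0],
  [-1,7,8,0.3,-2,-13,0],
  [-1.4,8.6,12,0.3,-2,-18.5,0],
  [-1.7,8.6,15,0.3,-2,-18.5,0],
  [-1.7,8.6,16.3,0.3,-2,-18.5,0],
  [-1.7,8.6,16.3,0.3,-2,-18.5,0],
  [-1.7,8.6,16.3,0.3,-2,-18.5,0],
])

```text
time: 34.3
tool_pos: [0.5273, -0.3824, 0.1231]
tcp_rot: [0.642, 0.767, 0.0, 0.002]
force: [-0.8, -0.4, -1.5]
finger_gap: 0.0124
gripper_force: 109.0
```

```bash
python3 - <<'E'
from h import *
st=observe(); print(st["tool_pos"],st["finger_gap"]); print(row([.526,-.381,.069],10.2))
E
```

```text
[ 0.52732784 -0.38238493  0.12310075] 0.012382024677276931
[ 0.17 -0.12  5.41  0.13  0.14 -0.01]
```

play_rows([
  [0.2,-0.1,2,0.1,0.1,0,0],
  [0.2,-0.1,3.5,0.1,0.1,0,0],
  [0.2,-0.1,4.5,0.1,0.1,0,0],
  [0.2,-0.1,5,0.1,0.1,0,0],
  [0.2,-0.1,5.3,0.1,0.1,0,0],
  [0.2,-0.1,5.5,0.1,0.1,0,0],
  [0.2,-0.1,5.6,0.1,0.1,0,0],
  [0.2,-0.1,5.6,0.1,0.1,0,0],
])

```text
time: 35.1
tool_pos: [0.5262, -0.3811, 0.0672]
tcp_rot: [0.642, 0.767, -0.0, 0.001]
force: [-1.2, 1.2, 1.7]
finger_gap: 0.0122
gripper_force: 109.6
```

play_rows([
  [0,0,0,0,0,0,1.5],
  [0,0,0,0,0,0,3],
  [0,0,0,0,0,0,5],
  [0,0,0,0,0,0,5],
  [0,0,0,0,0,0,5],
  [0,0,-2,0,0,0,5],
  [0,0,-6,0,0,0,5],
  [0,0,-11,0,0,0,5],
  [0,0,-16,0,0,0,5],
  [0,0,-19,0,0,0,5],
  [0,0,-19,0,0,0,5],
  [0,0,-19,0,0,0,5],
])

```text
time: 36.3
tool_pos: [0.5261, -0.3812, 0.2574]
tcp_rot: [0.642, 0.767, -0.0, 0.001]
force: [0.5, -0.1, 0.5]
finger_gap: 0.0501
gripper_force: 0.0
```

```bash
python3 - <<'E'
from h import *
mr=lambda q:[np.round(x,1).tolist() for x in cv2.minAreaRect((q[:,:2]*1000).astype(np.float32))]
st=observe(); print(st["tool_pos"])
i,d,c=snap("wrist"); p,u,v=cloud(c,d); near=np.hypot(p[:,0]-.526,p[:,1]+.38)<.1
k=(p[:,2]>.068)&(p[:,2]<.09)&near; print("handle",k.sum(),mr(p[k]),np.median(p[k][:,2]))
k=(p[:,2]>.032)&(p[:,2]<.048)&near; print("shaker",k.sum(),mr(p[k]),np.median(p[k][:,2]))
i,d,c=snap("top"); p,u,v=cloud(c,d); hsv=cv2.cvtColor(i,cv2.COLOR_RGB2HSV)[v,u]; near=np.hypot(p[:,0]-.526,p[:,1]-.266)<.16
k=(p[:,2]>.052)&(p[:,2]<.07)&(hsv[:,2]<70)&(np.hypot(p[:,0]-.526,p[:,1]-.266)<.06); print("lid handle",k.sum(),mr(p[k]))
k=(abs(p[:,2]-.021)<.006)&near&(hsv[:,0]<25)&(hsv[:,1]>70); print("lid",mr(p[k]))
print(row([.526,.266,.24],4.8))
E
```

```text
[ 0.52609939 -0.3811669   0.25737532]
handle 744 [[525.1, -380.5], [13.9, 42.9], 9.9] 0.07815716212491358
shaker 6945 [[525.2, -381.9], [58.1, 140.2], 10.2] 0.03961451253668841
lid handle 220 [[502.3, 282.0], [14.5, 59.8], 5.6]
lid [[502.7, 283.1], [132.7, 244.0], 4.8]
[63.57 11.53  1.54 -0.14 -0.13  5.37]
```

The shaker is centred. The top view shows that the lid was knocked, and it is now at (502.5, 282.5) mm. I'll go there.

play_rows([
  [65.6,9.5,2,0,0,5.4,5],
  [65.6,9.5,2,0,0,5.4,5],
  [65.6,9.5,2,0,0,5.4,5],
  [65.6,9.5,2,0,0,5.4,5],
  [65.6,9.5,2,0,0,5.4,5],
  [65.6,9.5,2,0,0,5.4,5],
  [65.6,9.5,2,0,0,5.4,5],
  [65.6,9.5,2,0,0,5.4,5],
  [65.6,9.5,2,0,0,5.4,5],
  [65.6,9.5,2,0,0,5.4,5],
  [65.6,9.5,2,0,0,5.4,5],
  [65.6,9.5,2,0,0,5.4,5],
])

```text
time: 37.6
tool_pos: [0.5037, 0.22, 0.2354]
tcp_rot: [0.677, 0.736, -0.002, -0.001]
force: [0.1, 0.5, 0.6]
finger_gap: 0.0501
gripper_force: 0.0
```

play_rows([
  [0,0,0,0,0,0,5],
  [0,0,0,0,0,0,5],
  [0,0,0,0,0,0,5],
])

```text
time: 37.9
tool_pos: [0.5048, 0.2174, 0.2364]
tcp_rot: [0.677, 0.736, -0.002, -0.0]
force: [0.2, 0.3, 0.4]
finger_gap: 0.0499
gripper_force: 0.0
```

```bash
python3 - <<'E'
from h import *
mr=lambda q:[np.round(x,1).tolist() for x in cv2.minAreaRect((q[:,:2]*1000).astype(np.float32))]
st=observe(); print(st["tool_pos"])
i,d,c=snap("wrist"); p,u,v=cloud(c,d); hsv=cv2.cvtColor(i,cv2.COLOR_RGB2HSV)[v,u]
k=(p[:,2]>.05)&(p[:,2]<.07)&(hsv[:,2]<80)&(np.hypot(p[:,0]-.5025,p[:,1]-.2825)<.06); print("lid handle",k.sum(),mr(p[k]),np.median(p[k][:,2])); h=mr(p[k])
k=(abs(p[:,2]-.021)<.006)&(np.hypot(p[:,0]-.5025,p[:,1]-.2825)<.15)&(hsv[:,0]<25)&(hsv[:,1]>70); print("lid",mr(p[k]),np.median(p[k][:,2]))
print(row([h[0][0]/1000,h[0][1]/1000,.0515],4.8))
E
```

```text
[0.50475409 0.21739054 0.23640007]
lid handle 1132 [[504.3, 281.6], [13.5, 58.3], 5.5] 0.060298493827321775
lid [[503.9, 282.1], [134.5, 245.4], 4.8] 0.0215909673614193
[ 6.46  0.49 18.53 -0.12  0.07 -0.1 ]
```

play_rows([
  [3,0.3,4,0,0,0,5],
  [6,0.5,9,0,0,0,5],
  [6.4,0.5,13,0,0,0,5],
  [6.4,0.5,16,0,0,0,5],
  [6.4,0.5,17.8,-0.1,0,-0.1,5],
  [6.4,0.5,18.5,-0.1,0,-0.1,5],
  [6.4,0.5,18.5,-0.1,0,-0.1,5],
  [6.4,0.5,18.5,-0.1,0,-0.1,0],
  [6.4,0.5,18.5,-0.1,0,-0.1,0],
  [6.4,0.5,18.5,-0.1,0,-0.1,0],
  [6.4,0.5,18.5,-0.1,0,-0.1,0],
  [6.4,0.5,18.5,-0.1,0,-0.1,0],
], squeeze=90)

```text
time: 39.15
tool_pos: [0.5066, 0.2831, 0.0552]
tcp_rot: [0.676, 0.737, 0.002, 0.001]
force: [0.2, -0.5, 5.9]
finger_gap: 0.0125
gripper_force: 90.5
```

play_rows([
  [0,0,0,0,0,0,0],
  [0,0,0,0,0,0,0],
  [0,0,-1,0,0,0,0],
  [0,0,-4,0,0,0,0],
  [0,0,-8,0,0,0,0],
  [0,0,-11,0,0,0,0],
  [0,0,-12,0,0,0,0],
  [0,0,-12,0,0,0,0],
])

```text
time: 39.95
tool_pos: [0.5059, 0.2833, 0.175]
tcp_rot: [0.676, 0.737, 0.002, 0.001]
force: [-0.2, 0.7, -2.4]
finger_gap: 0.0124
gripper_force: 89.5
```

```bash
python3 - <<'E'
from h import *
st=observe(); print(st["tool_pos"],st["force"],st["gripper_force"],st["finger_gap"])
i,d,c=snap("top"); p,u,v=cloud(c,d); k=(abs(p[:,2]-.052)<.006)&(np.hypot(p[:,0]-.478,p[:,1]+.113)<.16); print("rim",k.sum(),cv2.minAreaRect((p[k][:,:2]*1000).astype(np.float32)))
hsv=cv2.cvtColor(i,cv2.COLOR_RGB2HSV)[v,u]
k=(p[:,2]>.03)&(np.hypot(p[:,0]-.526,p[:,1]+.38)<.1); print("shaker",cv2.minAreaRect((p[k][:,:2]*1000).astype(np.float32)))
nuts(name="top"); pinpose()
print(row([.4785,-.1133,.155],-8.5))
E
```

```text
[0.50593517 0.28332066 0.17504708] [-0.19441171  0.69755959 -2.42233087] 89.48324203491211 0.012395724979507264
rim 1098 ((479.1671142578125, -115.03578186035156), (240.0791778564453, 129.8700408935547), 81.4233169555664)
shaker ((523.6610107421875, -379.2496337890625), (57.101318359375, 141.6910858154297), 10.08621883392334)
bump 60 box xy [46. 92. 26.] span [16. 17.]
bump 57 box xy [31. 54. 26.] span [17. 15.]
bump 67 box xy [ 38. -59.  23.] span [18. 18.]
bump 61 box xy [-1. 96. 24.] span [18. 17.]
bump 61 box xy [ 1. 23. 25.] span [17. 16.]
bump 62 box xy [-21.   9.  25.] span [18. 17.]
bump 50 box xy [-41.  99.  25.] span [17. 16.]
bump 65 box xy [-47. -56.  26.] span [16. 18.]
pin part 1811 ((661.8661499023438, 273.8391418457031), (40.22319793701172, 206.3831787109375), 7.367481708526611)
pin part 5626 ((507.249267578125, 307.52691650390625), (146.40765380859375, 238.4452362060547), 4.998874664306641)
ridge 1496 ((661.3892211914062, 268.8305358886719), (35.257328033447266, 198.27980041503906), 7.592615127563477) median [660.43964316 267.75896781]
[-39.17  -5.84   1.64  -0.1    0.11  13.38]
```

play_rows([
  [-4,-0.5,0,0,0,1,0],
  [-8,-1,0,0,0,3,0],
  [-12,-2,0,0,0,5,0],
  [-16,-3,0,0,0,7,0],
  [-20,-4,0,0,0,9,0],
  [-24,-5,0,0,0,11,0],
  [-28,-5.5,0,0,0,13,0],
  [-32,-5.8,0.5,0,0,13.4,0],
  [-36,-5.8,1,0,0,13.4,0],
  [-39,-5.8,1.6,0,0,13.4,0],
  [-39.2,-5.8,1.6,-0.1,0.1,13.4,0],
  [-39.2,-5.8,1.6,-0.1,0.1,13.4,0],
])

```text
time: 41.3
tool_pos: [0.4789, -0.113, 0.1548]
tcp_rot: [0.758, 0.652, 0.001, -0.002]
force: [0.4, -0.1, -2.5]
finger_gap: 0.0121
gripper_force: 89.3
```

play_rows([
  [0,0,1,0,0,0,0],
  [0,0,2.5,0,0,0,0],
  [0,0,4,0,0,0,0],
  [0,0,4.7,0,0,0,0],
  [0,0,4.7,0,0,0,0],
  [0,0,4.7,0,0,0,0],
])

```text
time: 41.9
tool_pos: [0.4808, -0.1121, 0.11]
tcp_rot: [0.757, 0.653, 0.002, 0.0]
force: [-0.6, -0.6, -1.7]
finger_gap: 0.0124
gripper_force: 89.3
```

```bash
python3 - <<'E'
from h import *
st=observe(); print(st["tool_pos"],st["force"],st["gripper_force"],st["finger_gap"]); print(row([.479,-.1135,.092],-8.5))
E
```

```text
[ 0.48076493 -0.1121097   0.10999236] [-0.56221361 -0.55169794 -1.73718384] 89.3255066871643 0.012359459009610512
[-0.17 -0.16  1.8   0.17 -0.13  0.04]
```

play_rows([
  [-0.15,-0.1,0.5,0.1,-0.1,0,0],
  [-0.15,-0.1,1.0,0.1,-0.1,0,0],
  [-0.15,-0.1,1.3,0.1,-0.1,0,0],
  [-0.15,-0.1,1.5,0.1,-0.1,0,0],
  [-0.15,-0.1,1.6,0.1,-0.1,0,0],
  [-0.15,-0.1,1.7,0.1,-0.1,0,0],
  [-0.15,-0.1,1.7,0.1,-0.1,0,0],
])

```text
time: 42.6
tool_pos: [0.4795, -0.1141, 0.0929]
tcp_rot: [0.758, 0.653, 0.001, 0.0]
force: [-0.6, -0.5, -2.5]
finger_gap: 0.0118
gripper_force: 89.3
```

```bash
python3 - <<'E'
from h import *
mr=lambda q:[np.round(x,1).tolist() for x in cv2.minAreaRect((q[:,:2]*1000).astype(np.float32))]
st=observe(); print(st["tool_pos"],st["force"]); print(row([.479,-.1135,.092],-8.5))
i,d,c=snap("wrist"); p,u,v=cloud(c,d); hsv=cv2.cvtColor(i,cv2.COLOR_RGB2HSV)[v,u]
q=p[:,:2]-BO; bx,by=q@BX*1000,q@BY*1000
k=(hsv[:,0]<25)&(hsv[:,1]>70)&(abs(bx)<60)&(abs(by)<118)&(abs(by)>50)&(p[:,2]>.04)
for s in (k&(by>50),k&(by<-50)): print("lid z",s.sum(),np.median(p[s][:,2]) if s.any() else None)
E
```

```text
[ 0.47953561 -0.11407201  0.09294724] [-0.63297233 -0.50087964 -2.54868906]
[ 0.05 -0.06  0.09  0.08 -0.03 -0.03]
lid z 44902 0.05937349341394424
lid z 693 0.05957388404474048
```

play_rows([
  [0,0,0.1,0,0,0,0],
  [0,0,0.15,0,0,0,0],
  [0,0,0.2,0,0,0,0],
  [0,0,0.25,0,0,0,0],
  [0,0,0.25,0,0,0,0],
])

```text
time: 43.15
tool_pos: [0.4798, -0.1142, 0.0921]
tcp_rot: [0.758, 0.653, 0.001, 0.001]
force: [-4.5, 0.8, 9.5]
finger_gap: 0.0121
gripper_force: 91.0
```

play_rows([
  [0,0,0,0,0,0,1.5],
  [0,0,0,0,0,0,3],
  [0,0,0,0,0,0,5],
  [0,0,0,0,0,0,5],
  [0,0,0,0,0,0,5],
  [0,0,-2,0,0,0,5],
  [0,0,-5,0,0,0,5],
  [0,0,-9,0,0,0,5],
  [0,0,-13,0,0,0,5],
  [0,0,-17,0,0,0,5],
  [0,0,-17,0,0,0,5],
  [0,0,-17,0,0,0,5],
])

```text
time: 44.35
tool_pos: [0.4801, -0.1143, 0.2619]
tcp_rot: [0.758, 0.653, 0.002, 0.002]
force: [-0.4, -0.1, -0.9]
finger_gap: 0.05
gripper_force: 0.0
```

play_rows([
  [5,0,0,0,0,0,5],
  [10,0,0,0,0,0,5],
  [15,0,0,0,0,0,5],
  [20,0,0,0,0,0,5],
  [25,0,0,0,0,0,5],
  [28,0,0,0,0,0,5],
  [28,0,0,0,0,0,5],
])

```text
time: 45.05
tool_pos: [0.5197, 0.1662, 0.258]
tcp_rot: [0.756, 0.654, -0.001, -0.001]
force: [0.4, -0.7, 0.2]
finger_gap: 0.05
gripper_force: 0.0
```

```bash
python3 - <<'E'
from h import *
mr=lambda q:[np.round(x,1).tolist() for x in cv2.minAreaRect((q[:,:2]*1000).astype(np.float32))]
print(observe()["time"],observe()["tool_pos"])
i,d,c=snap("top","t14.png"); p,u,v=cloud(c,d); hsv=cv2.cvtColor(i,cv2.COLOR_RGB2HSV)[v,u]
k=(abs(p[:,2]-.058)<.006)&(np.hypot(p[:,0]-.478,p[:,1]+.113)<.16); q=p[k]; print("lid",mr(q))
A=np.c_[q[:,:2],np.ones(len(q))]; print("slope",np.linalg.lstsq(A,q[:,2],rcond=None)[0].round(4),np.median(q[:,2]))
k=(p[:,2]>.03)&(np.hypot(p[:,0]-.526,p[:,1]+.38)<.1); print("shaker",mr(p[k]))
z=np.load("top1.npz"); p0,u,v=cloud(c,z["d"]); k=(abs(p0[:,2]-.058)<.006)&(np.hypot(p0[:,0]-.478,p0[:,1]+.113)<.16); print("lid at start",mr(p0[k]))
pinpose()
E
```

```text
45.05 [0.5197019  0.16617757 0.25795178]
lid [[477.5, -113.9], [244.4, 134.0], 81.2]
slope [-0.0023  0.0014  0.0586] 0.05729490511261692
shaker [[523.5, -378.8], [57.0, 141.3], 10.0]
lid at start [[478.1, -113.2], [243.9, 134.2], 81.3]
pin part 1404 ((663.9837646484375, 253.94766235351562), (41.16400146484375, 163.25430297851562), 7.3388214111328125)
ridge 1145 ((664.2142944335938, 248.4241180419922), (35.17125701904297, 157.25985717773438), 7.108177185058594) median [663.95665928 244.64596467]
```

View pics/t14.png

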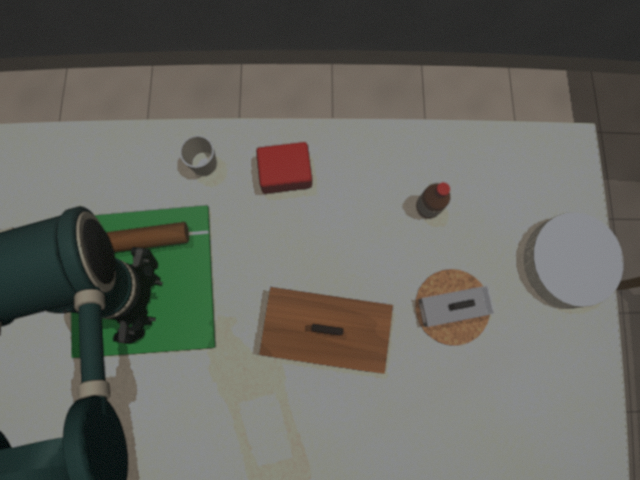

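The final picture shows the lid closed and square on the box (326,330), within 1 mm of where it started. The shaker stands on the coaster at (455,307), and the pin lies on the line at row 238. The arm is clear, so I'm handing in.

```bash
python3 -c "
from workcell import r
print(r.hand_in())"
```

```text
the job is handed in; nothing more can be done
None
```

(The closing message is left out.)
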